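Clamp a boot heel in the cam-lock jig

ROBOT

A 6-joint arm with a two-finger parallel gripper is mounted at the origin on the work surface. World frame = base frame: x ahead of the robot, y to its left, z up, the work surface at z = 0. Lengths are in m, angles in degrees, forces in N, time in s.
With the tool pointing down it reaches from about 0.4 to 0.825 m from the base axis. Payload 7 kg.
Tool frame: the origin (TCP) lies at the very end of the fingers, on their centre line; the grasp point (between the pads) lies 19 mm behind it; z points along the fingers, y is the direction in which the jaws open and shut (so a half turn about z gives the same grasp; the last joint's range is limited). The gripper opens to 85 mm and grips with 20 to 120 N. Pads are 22 mm wide; open, the fingers measure 114 mm over their backs; the gripper's body (76 mm by 85 mm) begins 54 mm behind the grasp point. The pads swing forward as they close: fully open they stand 13 mm farther back than shut.
Start: joints at [91.679, 20.546, 0.682, 0, -70.136, -16.507], TCP at [0.173, 0.652, 0.211] pointing down, gripper open.
Joint ranges: [-176.03, 176.03], [-82.01, 121.73], [-58.28, 71.71], [-173.87, 95.51], [-174.79, -0.11], [-173.66, 173.66]. Speed limits (degrees/s): [136.94, 136.94, 172.46, 180, 180, 180].

INTERFACE

Orientations are given as a 3x3 rotation matrix whose columns are the frame's x, y, z axes.
In Python, from bench import robot gives the robot as it stands. The module is installed in compiled form; this text tells all that it offers.
- The arm moves only by the tool play_rows, never from a script. Its argument "plan" is a list of rows, each an object of numbers: "x", "y", "z": the shift along the tool's x, y, z in mm; "rx", "ry", "rz": the turn, a rotation vector about the tool's x, y, z in degrees; "fingers": the closure, from 0 (fully open) to 1 (shut). In form: [{"x": .., "y": .., "z": .., "rx": .., "ry": .., "rz": .., "fingers": ..}, ...]. A call has 1 to 12 rows; each row is the pose to reach, as a shift and turn from the pose measured when the call began, along the tool's axes at that moment; what a row does not reach only later rows make up. A row lasts 1/12 s, in which the tool goes at most 41.7 mm and 7.16 degrees, less where a joint would pass 70% of its speed; a pose out of reach is approached as far as the arm can. A call with a gripper value outside its range is refused whole. The fingers move at their own pace and stop on an object; "squeeze" is the grip in N (left out, the last holds). Time passes only in rows, so rows that repeat a pose let the fingers close. It gives the time, the measured TCP pose, the force and the opening at its end, in the units of the state.
- robot.sense(): the state, without advancing time (a new reading comes with each control period).
- robot.get_image(name): name is "scene" or "top" or "wrist"; returns the picture (384x512x3 uint8, red, green, blue); there is no depth.
- robot.camera_model(name): a dict with "vfov" (degrees; the focal length in pixels is half the picture's height over the tangent of half this angle, whatever the lens; pixels are square), "cx", "cy" (the principal point, pixels), "camera_from_world" (4x4, takes a point from world to camera coordinates). Camera axes: x right, y up, looking along -z (the intrinsics and any distortion apply to the point x, -y, -z); pixel columns grow to the right and rows downward; lengths in m; the calibration is good to about 2 mm. A picture is of the moment at which its call begins: read the wrist's pose just before it. camera_model takes no time and is no camera call; for the wrist camera it gives the pose at the moment of the call.
- robot.finish_job(): hands the job in, once; it reports no verdict.
The state is a dict: "time_s": time; "joint_pos": joint angles; "qvel": joint speeds; "joint_torque": joint torques, N m; "ee_pos": TCP position; "orientation": TCP orientation; "contact_force": force on the tool from outside, world axes, zero at the start; "torque": the same for the moment, N m; "opening": finger opening in m.
Only numpy, scipy, OpenCV 4.12 (cv2) and the standard library are available. Lean on these libraries where they do the work, as an engineer would, in place of code of your own. Each camera call takes 0.05 s, during which the arm holds its last target.

TASK

Lay the thick stacked boot heel in the jig's nest, the flat side of the heel to the fixed anvil and its rounded side to the sprung jaw, and let go of it. Then turn the jig's black round knob clockwise (seen from above) until the follower drops into the cam's notch and the sprung jaw snaps onto the heel, stop at once without forcing the knob on against the notch, and let go. Do not knock the other things on the bench about.

Things in the scene. Friction and masses are not known exactly. Their poses are not given: they have to be found in the camera images.
- heel: boot heel to clamp: stiff D-shaped stack of brown layers with a black rubber one on top, 50 wide (own x) x 64 long (own y) x 32 mm high, about 0.12 kg. Origin: centre of underside. Flat side at y = -32 mm, rounded side (radius 25 mm) ends at y = +32 mm. The sides at x = +-25 mm are flat and parallel from y = -32 to +7 mm: best gripped across x at y = -3 mm.
- heel_back (a point): middle of the heel's rounded end (heel's y = +32 mm, 16 mm above its underside)
- jig: steel clamping jig fixed to the bench: base plate 116 mm (x) by 244 mm (y from -88 to +156), 12 mm thick; origin at bench level between nest and knob, z up. Along y from the -y end: fixed anvil block, open nest, sprung jaw (56 wide, top 40 mm above the bench, face at y = +6 mm while held open), knob at y = +58, follower bar, spring housing (top 38 mm above the bench).
- anvil (a point): middle of the anvil's face (jig x = 0, y = -66 mm, 26 mm above the bench). The anvil is 70 wide, 16 thick, top 40 mm above the bench; the heel's flat side goes against it. Two low locating lips start at its face: inner sides at jig x = +-28 mm, 13 mm long, 6 thick, tops 22 mm above the bench; 3 mm play each side of the heel.
- nest (a point): where the centre of the heel's underside ends up once clamped: on the base plate (12 mm above the bench), jig x = 0, y = -34 mm, the heel's axes pointing as the jig's. The nest is 72 mm long with the jaw open: lay the 64 mm heel about 3 mm farther to jig +y, clear of the anvil; the jaw pushes it up to the anvil as it snaps shut.
- knob_axis (a point): point on the knob's vertical axis at gripping height (68 mm above the bench); it does not turn with the knob. The knob is a black fluted cylinder 64 mm across, from 48 to 84 mm above the bench; grip it at any angle. Under it a flat round cover 72 mm across (top 39 mm above the bench) hides the cam. About 40 N of grip holds it without slipping.
- cam (a point): the hidden cam under the cover, on the knob's axis (25 mm above the bench). Nothing shows where its notch is: the follower drops after 0.35 to 1.25 rad of clockwise turning. The knob drags with 0.1 to 0.3 N m, falling as the follower drops; within 0.35 rad more the notch wall stops the cam and the moment climbs through the knob's springy hub, 8 N m per rad. Anticlockwise: end stop.
- jaw: sprung jaw with two side rails and the follower at their far end, sliding along jig y. Its origin lies on the jig's origin (same axes) while the cam holds it open, and moves 8 mm to jig -y when it snaps onto the heel (11 mm if the nest is empty). Spring 14 N, 10 N when shut. More than 30 N in all on it overloads it: about 0.6 N m on the knob against the notch wall does so.
- lift: bystander, loose: flat black rubber D-shaped lift, 44 x 56 x 10 mm, too thin and small for the jig; leave it alone (origin: underside centre)
- glue_tin: bystander, loose: round metal can, 72 mm across, 85 mm tall; leave it alone (origin: underside centre)
- polish_jar: bystander, loose: small round amber jar with black lid, 52 mm across, 50 mm tall; leave it alone (origin: underside centre)
- hammer: bystander, loose: hammer lying on the bench; leave it alone (origin: underside)
- brush: bystander, loose: brush lying on the bench; leave it alone (origin: underside)
- screwdriver: bystander, loose: screwdriver with wooden handle, lying on the bench; leave it alone (origin: underside)
- tack_bowl: bystander, loose: open steel bowl, 90 mm across, 35 mm tall; leave it alone (origin: underside centre)

How it is judged (in metres and radians):
On the way:
1. the heel lies flat in the nest, flat side to the anvil, let go of, with the jaw still held open (x of heel in the frame of jig between -0.005 and 0.005 m and z of heel in the frame of jig between 0.01 and 0.0145 m and angle between the y axis of heel and the y axis of jig, either way round below 0.1 rad and y of heel_back in the frame of jig above -0.02 m and angle between heel's own z axis and vertical below 0.06 rad and y of heel in the frame of jig between -0.037 and -0.023 m and y of jaw in the frame of jig above -0.002 m and contact force between the fingers and heel below 0.2 N), for 0.2 s.
At the end, for the whole second after the job is handed in: The heel lies flat in the nest (within 5 mm sideways, square within 0.1 rad, up against the anvil within 2.5 mm), rounded side to the jaw; the follower has dropped into the notch (jaw 6 to 10 mm closed) and the jaw presses the heel with more than 4 N; all at rest (x of heel in the frame of jig between -0.005 and 0.005 m and z of heel in the frame of jig between 0.01 and 0.0145 m and angle between the y axis of heel and the y axis of jig, either way round below 0.1 rad and y of heel_back in the frame of jig above -0.02 m and angle between heel's own z axis and vertical below 0.06 rad and y of heel in the frame of jig between -0.037 and -0.0315 m and y of jaw in the frame of jig between -0.01 and -0.006 m and contact force between jaw and heel above 4 N and linear speed of each of heel, jaw below 0.01 m/s); the robot touches nothing.
It fails at once if the follower and jaw are overloaded: more than 30 N in all on the jaw (forcing the knob against the notch wall, or ramming the jaw) (contact force between jaw and anything else above 30 N).
It fails at once if a bystander is knocked more than 30 mm from its place (distance of any of lift, glue_tin, polish_jar, hammer, brush, screwdriver, tack_bowl from where it was at the start of the episode above 0.03 m).
It also fails if it takes over 72 s, if anything falls off the work surface, if the arm or the gripper's body presses on something with over 40 N, if the wrist force passes 120 N, or if a joint passes its speed limit or range.

## Working session

There is one attempt and no reset: what is moved stays moved. The work goes in short steps, Python scripts to look and compute and a tool call to move; the robot and the scene stay as the last step left them, time stands still between calls to the robot, and variables do not carry over. Pictures are saved under pics/ and viewed, and the job is handed in when it is done.

Besides the shell and the picture viewer there is one more tool, called in YAML: its name, and indented under it one key for each argument. play_rows: Moves the arm, as the interface text tells. Its arguments: {"type":"object","properties":{"plan":{"type":"array"},"squeeze":{"type":"number"}},"required":["plan"]}

```bash
mkdir -p pics; python3 - <<'E'
from bench import robot
import cv2,json
s=robot.sense();print(s)
for n in("scene","top","wrist"):
    m=robot.camera_model(n);print(n,m)
    cv2.imwrite(f"pics/a_{n}.png",robot.get_image(n)[:,:,::-1])
E
```

```text
{'time_s': 0.0, 'joint_pos': array([ 9.16807909e+01,  2.05905090e+01,  6.35093839e-01, -2.10648278e-02,
       -7.01354668e+01, -1.65060425e+01]), 'qvel': array([ 0.03175298,  0.04602469, -0.06047236,  0.00750499, -0.04401669,
        0.0441386 ]), 'joint_torque': array([-6.61427221e-04, -5.83326030e+01,  2.93406272e+01,  6.93620011e+00,
       -6.04679139e-03,  4.50907152e-06]), 'ee_pos': array([0.17261322, 0.65203434, 0.20998121]), 'orientation': array([[ 9.66678688e-01, -2.55992625e-01, -2.99102019e-04],
       [-2.55992772e-01, -9.66677379e-01, -1.59562754e-03],
       [ 1.19333727e-04,  1.61902709e-03, -9.99998682e-01]]), 'contact_force': array([ 0.28235775,  0.54611069, -0.09607485]), 'torque': array([-0.07534558, -0.0273658 ,  0.00787724]), 'opening': 0.08524171190028824}
scene {'vfov': 54.43152454030285, 'cx': 256.10139026757975, 'cy': 192.50014778566438, 'camera_from_world': array([[ 0.54340526,  0.8394225 , -0.00897739, -0.29690641],
       [-0.50521667,  0.33555827,  0.79508287,  0.21203943],
       [ 0.67042289, -0.42751668,  0.60643437, -1.5296112 ],
       [ 0.        ,  0.        ,  0.        ,  1.        ]])}
top {'vfov': 48.22051715776003, 'cx': 261.5505235201274, 'cy': 196.8314183120805, 'camera_from_world': array([[ 0.01690699, -0.99981805, -0.00883342, -0.00243571],
       [ 0.99378789,  0.01583177,  0.11015888, -0.54470498],
       [-0.10999899, -0.010641  ,  0.99387474, -1.15692765],
       [ 0.        ,  0.        ,  0.        ,  1.        ]])}
wrist {'vfov': 70.82435605998194, 'cx': 254.56959954052616, 'cy': 195.53204993426831, 'camera_from_world': array([[-0.25577076, -0.96673646,  0.00138955,  0.67391852],
       [ 0.91432905, -0.24237159, -0.32443551,  0.03994283],
       [ 0.31398042, -0.08171061,  0.9459068 , -0.38086485],
       [ 0.        ,  0.        ,  0.        ,  1.        ]])}
```

View pics/a_scene.png

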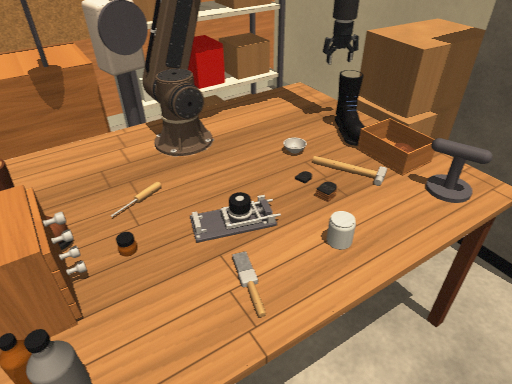

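View pics/a_top.png

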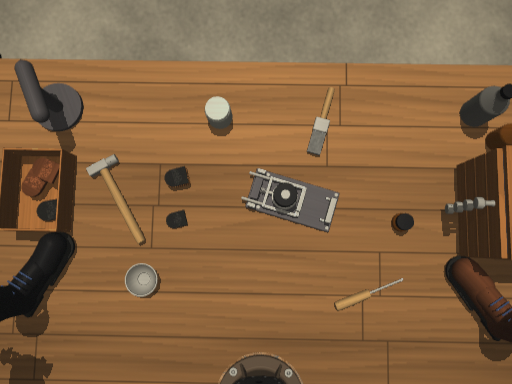

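View pics/a_wrist.png

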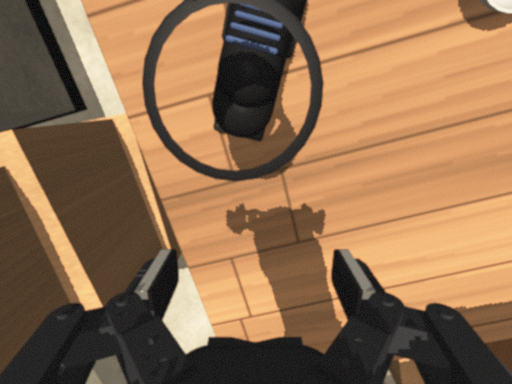

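The top view shows the thick heel near (177,178), the lift at (176,219), and the jig centred near (290,200) with its knob at (285,195). The anvil end is towards (330,210). I'll work out positions and zoom in.

```bash
cat > h.py <<'E'
import numpy as np, cv2
from bench import robot
def K(m):
    f=192/np.tan(np.radians(m["vfov"]/2)); return f
def ray(m,uv):
    f=K(m);T=m["camera_from_world"]
    d=np.array([(uv[0]-m["cx"])/f,-(uv[1]-m["cy"])/f,-1.])
    R=T[:3,:3]; return -R.T@T[:3,3], R.T@d
def atz(m,uv,z):
    c,d=ray(m,uv); return c+d*(z-c[2])/d[2]
def proj(m,p):
    p=np.atleast_2d(p);T=m["camera_from_world"];q=p@T[:3,:3].T+T[:3,3];f=K(m)
    return np.c_[m["cx"]+f*q[:,0]/-q[:,2], m["cy"]-f*q[:,1]/-q[:,2]]
E
python3 - <<'E'
from h import *
m=robot.camera_model("top")
im=cv2.imread("pics/a_top.png")
cv2.imwrite("pics/b1.png",cv2.resize(im[155:245,150:350],None,fx=4,fy=4,interpolation=cv2.INTER_CUBIC))
for n,uv,z in[("heel",(177,178),.032),("lift",(176,219),.01),("knob",(285,194.5),.084),("anv1",(336,195),.04),("anv2",(327,227),.04),("tin",(218,108),.085),("bowl",(142,280),.035)]:
    print(n,atz(m,uv,z).round(4))
ms=robot.camera_model("scene")
for n,uv,z in[("heel",(326,188),.032),("knob",(240,200),.084)]: print(n,atz(ms,uv,z).round(4))
E
```

```text
heel [0.5934 0.2425 0.032 ]
lift [0.4806 0.2454 0.01  ]
knob [ 0.5459 -0.0559  0.084 ]
anv1 [ 0.5519 -0.1975  0.04  ]
anv2 [ 0.4639 -0.1729  0.04  ]
tin [0.7782 0.1277 0.085 ]
bowl [0.3128 0.3259 0.035 ]
heel [0.5984 0.2366 0.032 ]
knob [ 0.5549 -0.0602  0.084 ]
```

View pics/b1.png

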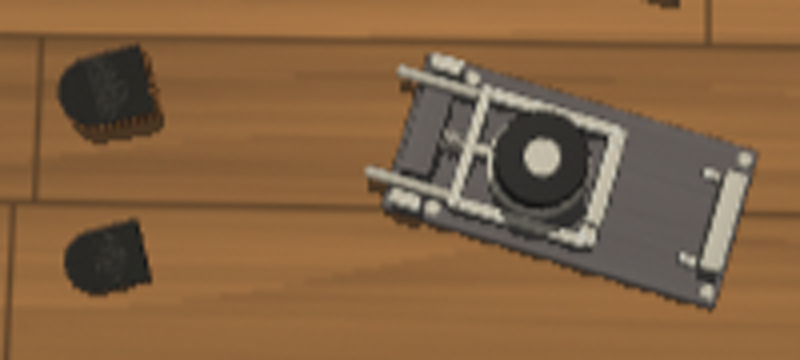

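```bash
python3 - <<'E'
from h import *
s=robot.sense()
m=robot.camera_model("wrist");T=m["camera_from_world"];c=-T[:3,:3].T@T[:3,3]
R=s["orientation"];print("cam",c,"in tool",R.T@(c-s["ee_pos"]));print("cam axes in tool",(R.T@T[:3,:3].T).round(3))
ms=robot.camera_model("scene");mt=robot.camera_model("top")
print("boot base scene",atz(ms,(350,138),0).round(3),"top cam sole toe",atz(mt,(50,245),0.03).round(3))
for z in (.1,.15,.2,.25): print(z,"wrist ring",atz(m,(233,90),z).round(3),"scene top",atz(ms,(350,74),z).round(3), "ring r", 85/K(m)*(c[2]-z))
E
python3 -c "
import cv2
a=cv2.imread('pics/a_scene.png')[0:200,260:512];cv2.imwrite('pics/c1.png',cv2.resize(a,None,fx=3,fy=3))
a=cv2.imread('pics/a_top.png')[140:384,0:200];cv2.imwrite('pics/c2.png',cv2.resize(a,None,fx=2.4,fy=2.4))"
```

```text
cam [0.25544402 0.63009923 0.37240682] in tool [ 0.08566633  0.00032409 -0.16222448]
cam axes in tool [[ 0.     0.946  0.325]
 [ 1.    -0.     0.   ]
 [ 0.     0.325 -0.946]]
boot base scene [0.361 0.58  0.   ] top cam sole toe [0.402 0.585 0.03 ]
0.1 wrist ring [0.272 0.646 0.1  ] scene top [0.015 0.897 0.1  ] ring r 0.08574224540547648
0.15 wrist ring [0.269 0.643 0.15 ] scene top [0.113 0.792 0.15 ] ring r 0.07000434157685274
0.2 wrist ring [0.266 0.64  0.2  ] scene top [0.21  0.688 0.2  ] ring r 0.054266437748229
0.25 wrist ring [0.263 0.637 0.25 ] scene top [0.308 0.583 0.25 ] ring r 0.03852853391960527
```

View pics/c1.png

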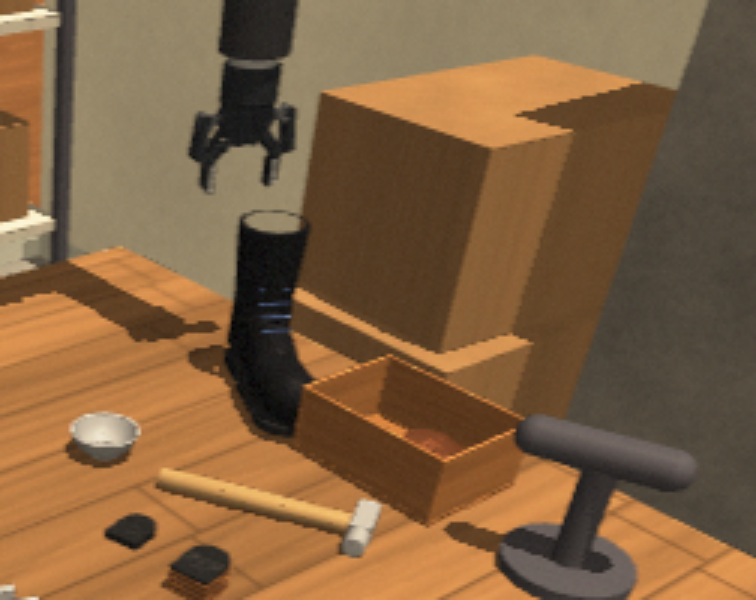

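View pics/c2.png

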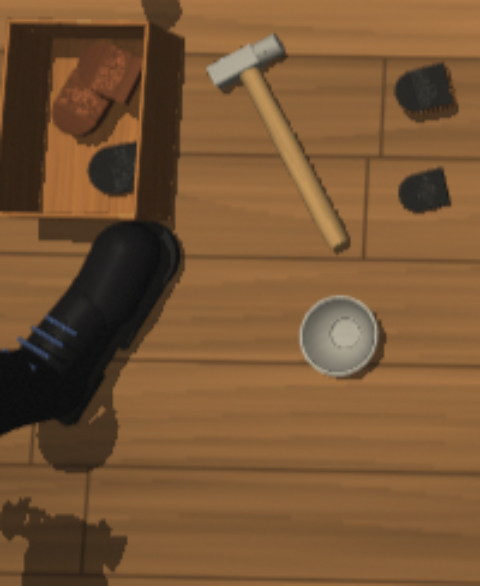

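The boot's shaft top is about 0.25 m up, right beside the fingers in +x. I'll back away along tool +y while rising, then cross.

play_rows:
  plan:
    - {"y": 25,"z": -25}
    - {"y": 50,"z": -50}
    - {"y": 75,"z": -75}
    - {"y": 105,"z": -100}
    - {"y": 135,"z": -120}
    - {"y": 165,"z": -130}
    - {"y": 200,"z": -130}
    - {"y": 200,"z": -130}

```text
validation failed for argument at $.pl...
```

```bash
cat >> h.py <<'E'
def rel(target, ydir=None, yawdeg=None):
    """tool y axis horizontal direction angle (deg) wanted; returns shift mm and rotvec deg from measured pose"""
    from scipy.spatial.transform import Rotation as Ro
    s=robot.sense();R=s["orientation"]
    a=np.radians(yawdeg); y=np.array([np.cos(a),np.sin(a),0]);z=np.array([0,0,-1.]);x=np.cross(y,z)
    R2=np.c_[x,y,z]
    d=R.T@(np.array(target)-s["ee_pos"])*1000
    rv=np.degrees(Ro.from_matrix(R.T@R2).as_rotvec())
    yaw=np.degrees(np.arctan2(R[1,1],R[0,1]))
    print("pos",s["ee_pos"].round(4),"yaw",yaw.round(2),"open",round(s["opening"],4),"t",s["time_s"]); print("shift",d.round(2),"rot",rv.round(2)); return d,rv
E
python3 - <<'E'
from h import *
rel([.585,.242,.20],yawdeg=-164)
E
```

```text
pos [0.1727 0.6521 0.2102] yaw -104.83 open 0.0852 t 0.15
shift [503.57 290.89  10.63] rot [ 6.000e-02 -5.000e-02  5.917e+01]
```

Every row needs all seven fields.

play_rows:
  plan:
    - {"x": 0,"y": 25,"z": -25,"rx": 0,"ry": 0,"rz": 0,"fingers": 0}
    - {"x": 0,"y": 50,"z": -50,"rx": 0,"ry": 0,"rz": 0,"fingers": 0}
    - {"x": 0,"y": 75,"z": -75,"rx": 0,"ry": 0,"rz": 0,"fingers": 0}
    - {"x": 0,"y": 105,"z": -100,"rx": 0,"ry": 0,"rz": 0,"fingers": 0}
    - {"x": 0,"y": 135,"z": -120,"rx": 0,"ry": 0,"rz": 0,"fingers": 0}
    - {"x": 0,"y": 165,"z": -130,"rx": 0,"ry": 0,"rz": 0,"fingers": 0}
    - {"x": 0,"y": 200,"z": -130,"rx": 0,"ry": 0,"rz": 0,"fingers": 0}
    - {"x": 0,"y": 200,"z": -130,"rx": 0,"ry": 0,"rz": 0,"fingers": 0}

```text
time_s: 0.82
ee_pos: [0.1209, 0.4547, 0.3425]
orientation: [[0.967, -0.256, -0.002], [-0.256, -0.967, 0.003], [-0.002, -0.002, -1.0]]
contact_force: [0.5, -0.1, 0.3]
opening: 0.0854
```

```bash
python3 - <<'E'
from h import *
rel([.585,.242,.20],yawdeg=-164)
E
```

```text
pos [0.1209 0.4547 0.3425] yaw -104.82 open 0.0854 t 0.8167
shift [503.38  87.25 141.24] rot [-4.000e-02  1.800e-01  5.918e+01]
```

play_rows:
  plan:
    - {"x": 38,"y": 7,"z": 0,"rx": 0,"ry": 0,"rz": 5,"fingers": 0}
    - {"x": 76,"y": 14,"z": 10,"rx": 0,"ry": 0,"rz": 10,"fingers": 0}
    - {"x": 114,"y": 20,"z": 20,"rx": 0,"ry": 0,"rz": 15,"fingers": 0}
    - {"x": 152,"y": 27,"z": 30,"rx": 0,"ry": 0,"rz": 20,"fingers": 0}
    - {"x": 190,"y": 34,"z": 40,"rx": 0,"ry": 0,"rz": 25,"fingers": 0}
    - {"x": 228,"y": 41,"z": 50,"rx": 0,"ry": 0,"rz": 30,"fingers": 0}
    - {"x": 266,"y": 47,"z": 60,"rx": 0,"ry": 0,"rz": 35,"fingers": 0}
    - {"x": 304,"y": 54,"z": 72,"rx": 0,"ry": 0,"rz": 40,"fingers": 0}
    - {"x": 342,"y": 60,"z": 84,"rx": 0,"ry": 0,"rz": 45,"fingers": 0}
    - {"x": 380,"y": 67,"z": 96,"rx": 0,"ry": 0,"rz": 50,"fingers": 0}
    - {"x": 418,"y": 73,"z": 108,"rx": 0,"ry": 0,"rz": 55,"fingers": 0}
    - {"x": 455,"y": 80,"z": 120,"rx": 0,"ry": 0,"rz": 59,"fingers": 0}

```text
time_s: 1.82
ee_pos: [0.5417, 0.26, 0.2204]
orientation: [[0.274, -0.962, -0.002], [-0.962, -0.274, 0.002], [-0.003, 0.001, -1.0]]
contact_force: [-0.5, 1.4, -0.1]
opening: 0.0852
```

```bash
python3 - <<'E'
from h import *
rel([.585,.242,.20],yawdeg=-164)
E
```

```text
pos [0.5417 0.26   0.2204] yaw -164.09 open 0.0852 t 1.8167
shift [ 29.26 -36.69  20.3 ] rot [ 0.07  0.16 -0.09]
```

play_rows:
  plan:
    - {"x": 20,"y": -25,"z": 13,"rx": 0,"ry": 0,"rz": 0,"fingers": 0}
    - {"x": 29,"y": -37,"z": 20,"rx": 0,"ry": 0,"rz": 0,"fingers": 0}
    - {"x": 29,"y": -37,"z": 20,"rx": 0,"ry": 0,"rz": 0,"fingers": 0}
    - {"x": 29,"y": -37,"z": 20,"rx": 0,"ry": 0,"rz": 0,"fingers": 0}

```text
time_s: 2.15
ee_pos: [0.5852, 0.2415, 0.1989]
orientation: [[0.273, -0.962, -0.004], [-0.962, -0.273, 0.001], [-0.002, 0.004, -1.0]]
contact_force: [0.5, 0.8, 0.5]
opening: 0.0851
```

```bash
cat >> h.py <<'E'
def wsnap(name):
    m=robot.camera_model("wrist"); im=robot.get_image("wrist")[:,:,::-1].copy()
    cv2.imwrite(f"pics/{name}.png",im); np.save(f"pics/{name}.npy",m,allow_pickle=True); return im,m
def wload(name): return cv2.imread(f"pics/{name}.png"),np.load(f"pics/{name}.npy",allow_pickle=True).item()
E
python3 - <<'E'
from h import *
im,m=wsnap("w1")
cv2.imwrite("pics/w1b.png",cv2.resize(im,None,fx=1.5,fy=1.5,interpolation=cv2.INTER_CUBIC))
print(robot.sense()["ee_pos"])
E
```

```text
[0.58494355 0.24223199 0.19996472]
```

View pics/w1b.png

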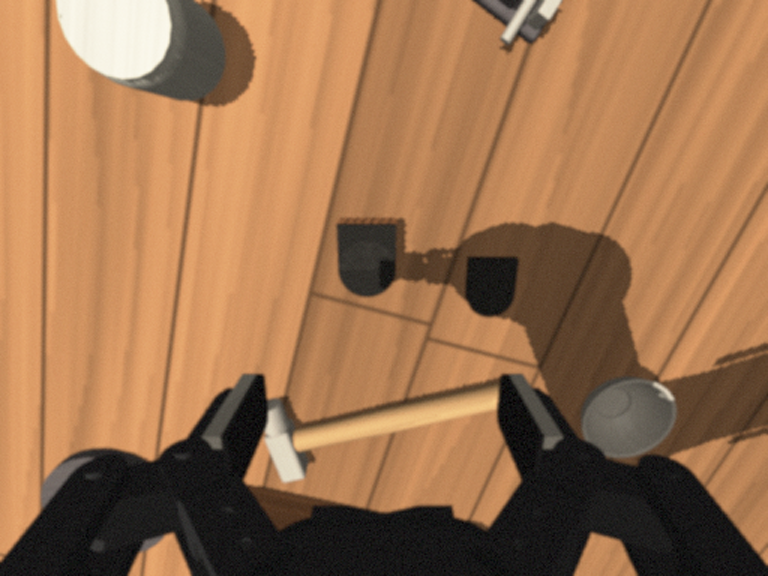

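The heel's black top lies at about (366,258) in the 1.5x picture. Its flat edge runs from (337,222) to (396,224) and its round end is at (367,297). I'll measure it.

```bash
python3 - <<'E'
from h import *
im,m=wload("w1")
p=[atz(m,(np.array(u))/1.5-0.17,.032) for u in((337,224),(396,225),(367,297))]
p=np.array(p);print(p.round(4)); print(np.linalg.norm(p[0]-p[1]), np.linalg.norm((p[0]+p[1])/2-p[2]))
mid=(p[0]+p[1])/2
d=p[2]-mid;print("ydir from length",np.degrees(np.arctan2(d[1],d[0])));e=p[1]-p[0];print("edge",np.degrees(np.arctan2(e[1],e[0])),"ctr",(mid+p[2])/2)
cv2.imwrite("pics/w1c.png",cv2.resize(im[135:215,210:290],None,fx=7,fy=7,interpolation=cv2.INTER_CUBIC))
E
```

```text
[[0.6299 0.2216 0.032 ]
 [0.5836 0.2093 0.032 ]
 [0.5901 0.2756 0.032 ]]
0.04786052476597894 0.06241966474752096
ydir from length 105.4967754342641
edge -165.16613660598438 ctr [0.59843388 0.24552766 0.032     ]
```

View pics/w1c.png

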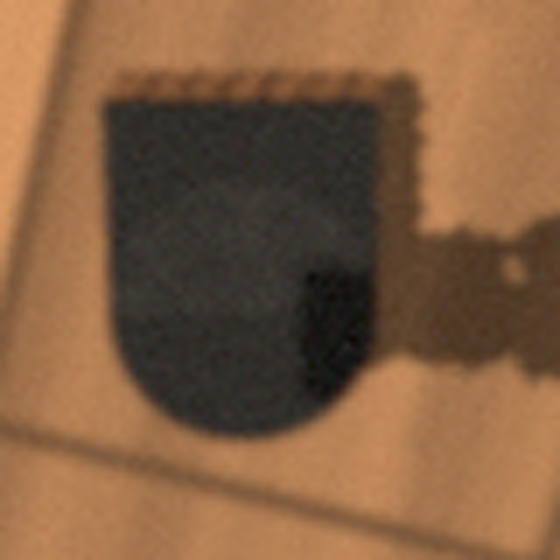

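```bash
python3 - <<'E'
from h import *
im,m=wload("w1")
g=lambda u,v:((u+.5)/7-.5+210,(v+.5)/7-.5+135)
p=np.array([atz(m,g(*u),.032) for u in((104,98),(381,103),(241,437),(112,310),(377,310))]);print(p.round(4))
mid=(p[0]+p[1])/2
print(np.linalg.norm(p[0]-p[1]),np.linalg.norm(mid-p[2]))
for e in(p[2]-mid,p[1]-p[0],p[3]-p[0],p[4]-p[1]):print(np.degrees(np.arctan2(e[1],e[0])))
print((mid+p[2])/2)
E
```

```text
[[0.6302 0.2209 0.032 ]
 [0.5836 0.2086 0.032 ]
 [0.591  0.2747 0.032 ]
 [0.6197 0.2576 0.032 ]
 [0.5737 0.2446 0.032 ]]
0.04811760940151214 0.061980129671733865
104.84835917344849
-165.22808332918063
105.91428300991132
105.38176083644629
[0.59895072 0.24472411 0.032     ]
```

```bash
python3 - <<'E'
from h import *
rel([.5998,.2418,.10],yawdeg=-165)
E
```

```text
pos [0.5849 0.2422 0.2   ] yaw -164.11 open 0.0856 t 2.2
shift [  4.74 -14.38  99.92] rot [0.12 0.15 0.89]
```

play_rows:
  plan:
    - {"x": 2,"y": -6,"z": 35,"rx": 0.1,"ry": 0.1,"rz": 0.9,"fingers": 0}
    - {"x": 4,"y": -12,"z": 70,"rx": 0.1,"ry": 0.1,"rz": 0.9,"fingers": 0}
    - {"x": 4.7,"y": -14.4,"z": 100,"rx": 0.1,"ry": 0.1,"rz": 0.9,"fingers": 0}
    - {"x": 4.7,"y": -14.4,"z": 100,"rx": 0.1,"ry": 0.1,"rz": 0.9,"fingers": 0}
    - {"x": 4.7,"y": -14.4,"z": 100,"rx": 0.1,"ry": 0.1,"rz": 0.9,"fingers": 0}

```text
time_s: 2.62
ee_pos: [0.5987, 0.2422, 0.1]
orientation: [[0.26, -0.966, -0.002], [-0.966, -0.26, -0.001], [0.0, 0.002, -1.0]]
contact_force: [0.0, 0.3, 0.7]
opening: 0.0856
```

```bash
python3 - <<'E'
from h import *
im,m=wsnap("w2");print(robot.sense()["ee_pos"])
cv2.imwrite("pics/w2b.png",cv2.resize(im,None,fx=1.5,fy=1.5,interpolation=cv2.INTER_CUBIC))
E
```

```text
[0.59994242 0.24289167 0.10190949]
```

View pics/w2b.png

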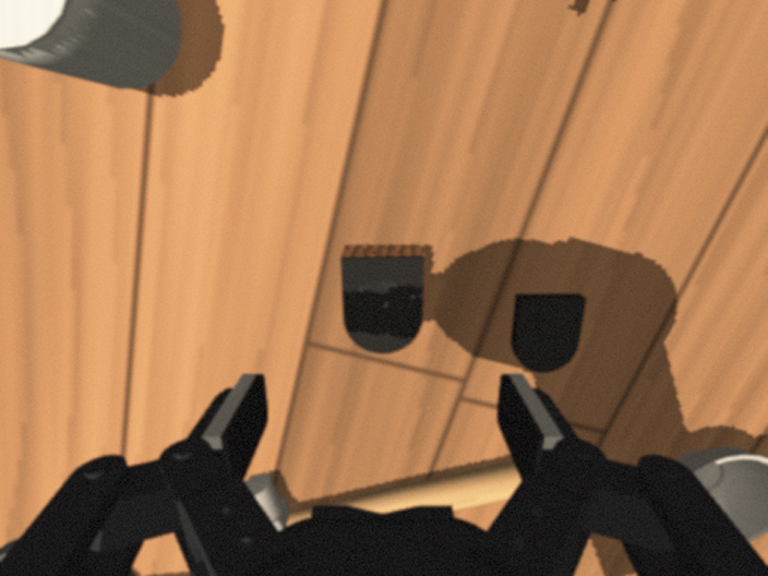

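The heel's flat edge now runs from (341,256) to (425,257) and its round end is at (383,353). It is square to the fingers.

```bash
python3 - <<'E'
from h import *
im,m=wload("w2")
p=np.array([atz(m,((u+.5)/1.5-.5,(v+.5)/1.5-.5),.032) for u,v in((341,256),(425,256),(383,353))]);print(p.round(4))
mid=(p[0]+p[1])/2
print(np.linalg.norm(p[0]-p[1]),np.linalg.norm(mid-p[2]))
for e in(p[2]-mid,p[1]-p[0]):print(np.degrees(np.arctan2(e[1],e[0])))
c=(mid+p[2])/2;print(c)
# fingertip depth: project TCP +-42mm in tool y
s=robot.sense();R=s["orientation"]
for dz in(0,-.013,-.019):
  for dy in(-.0425,.0425): print(dz,dy,proj(m,s["ee_pos"]+R@np.array([0,dy,dz]))*1.5)
g=c+[0.003*.26,-.003*.966,0]
rel([g[0],g[1],.012],yawdeg=-165)
E
```

```text
[[0.6307 0.2207 0.032 ]
 [0.5835 0.208  0.032 ]
 [0.5907 0.2751 0.032 ]]
0.04892147277026506 0.062889991161872
105.13330578219204
-164.93042219816078
[0.5988617  0.24471261 0.032     ]
0 -0.0425 [[286.04387304 358.11356259]]
0 0.0425 [[478.04632668 357.82877467]]
-0.013 -0.0425 [[279.08304896 373.106561  ]]
-0.013 0.0425 [[485.22412365 372.77791635]]
-0.019 -0.0425 [[275.51214493 380.79797194]]
-0.019 0.0425 [[488.90575077 380.44561237]]
pos [0.5999 0.2429 0.1019] yaw -164.9 open 0.0853 t 2.6667
shift [ 1.03  0.68 89.91] rot [-0.07  0.04  0.1 ]
```

play_rows:
  plan:
    - {"x": 1,"y": 0.7,"z": 30,"rx": 0,"ry": 0,"rz": 0.1,"fingers": 0}
    - {"x": 1,"y": 0.7,"z": 60,"rx": 0,"ry": 0,"rz": 0.1,"fingers": 0}
    - {"x": 1,"y": 0.7,"z": 85,"rx": 0,"ry": 0,"rz": 0.1,"fingers": 0}
    - {"x": 1,"y": 0.7,"z": 98,"rx": 0,"ry": 0,"rz": 0.1,"fingers": 0}
    - {"x": 1,"y": 0.7,"z": 98,"rx": 0,"ry": 0,"rz": 0.1,"fingers": 0}
    - {"x": 1,"y": 0.7,"z": 98,"rx": 0,"ry": 0,"rz": 0.1,"fingers": 0}

```text
time_s: 3.17
ee_pos: [0.6007, 0.243, 0.0062]
orientation: [[0.26, -0.966, 0.003], [-0.966, -0.26, 0.002], [-0.001, -0.004, -1.0]]
contact_force: [1.4, -0.6, -0.3]
opening: 0.0855
```

```bash
python3 - <<'E'
from h import *
im,m=wsnap("w3");rel([.5996,.2418,.004],yawdeg=-165)
cv2.imwrite("pics/w3b.png",cv2.resize(im,None,fx=1.5,fy=1.5,interpolation=cv2.INTER_CUBIC))
E
```

```text
pos [0.6012 0.2433 0.0068] yaw -164.94 open 0.0853 t 3.2167
shift [1.01 1.91 2.83] rot [-0.29  0.1   0.06]
```

View pics/w3b.png

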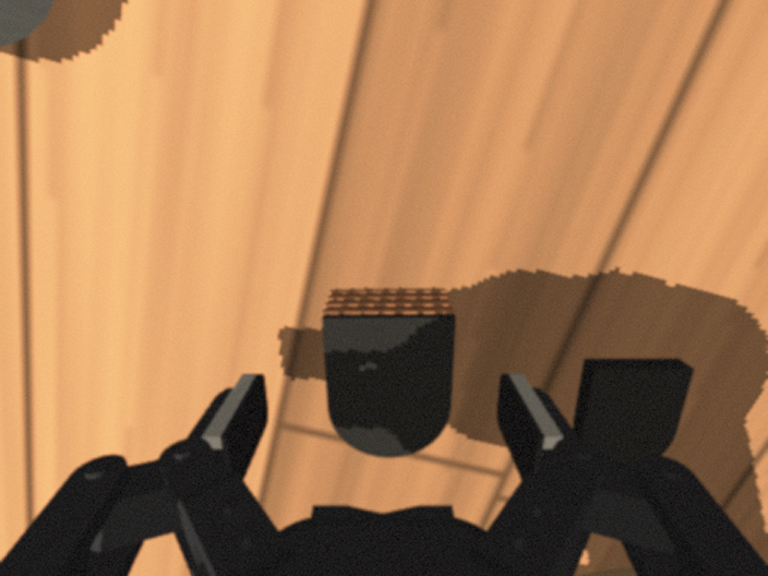

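play_rows:
  plan:
    - {"x": 1,"y": 1.5,"z": 2.5,"rx": -0.2,"ry": 0,"rz": 0,"fingers": 0}
    - {"x": 1,"y": 1.5,"z": 2.5,"rx": -0.2,"ry": 0,"rz": 0,"fingers": 0.6}
    - {"x": 1,"y": 1.5,"z": 2.5,"rx": -0.2,"ry": 0,"rz": 0,"fingers": 1}
    - {"x": 1,"y": 1.5,"z": 2.5,"rx": -0.2,"ry": 0,"rz": 0,"fingers": 1}
    - {"x": 1,"y": 1.5,"z": 2.5,"rx": -0.2,"ry": 0,"rz": 0,"fingers": 1}
    - {"x": 1,"y": 1.5,"z": 2.5,"rx": -0.2,"ry": 0,"rz": 0,"fingers": 1}
    - {"x": 1,"y": 1.5,"z": 2.5,"rx": -0.2,"ry": 0,"rz": 0,"fingers": 1}
    - {"x": 1,"y": 1.5,"z": 2.5,"rx": -0.2,"ry": 0,"rz": 0,"fingers": 1}
  squeeze: 40

```text
time_s: 3.88
ee_pos: [0.6004, 0.2421, 0.0056]
orientation: [[0.26, -0.966, 0.002], [-0.966, -0.26, 0.003], [-0.002, -0.003, -1.0]]
contact_force: [-2.4, 0.2, 8.0]
opening: 0.0485
```

```bash
python3 - <<'E'
from h import *
im,m=wsnap("w4");rel([.5996,.2418,.2],yawdeg=-165)
cv2.imwrite("pics/w4b.png",cv2.resize(im,None,fx=1.5,fy=1.5,interpolation=cv2.INTER_CUBIC))
E
```

```text
pos [0.6004 0.2421 0.0056] yaw -164.92 open 0.0484 t 3.9333
shift [  -0.24    0.31 -194.44] rot [-0.16  0.11  0.08]
```

View pics/w4b.png

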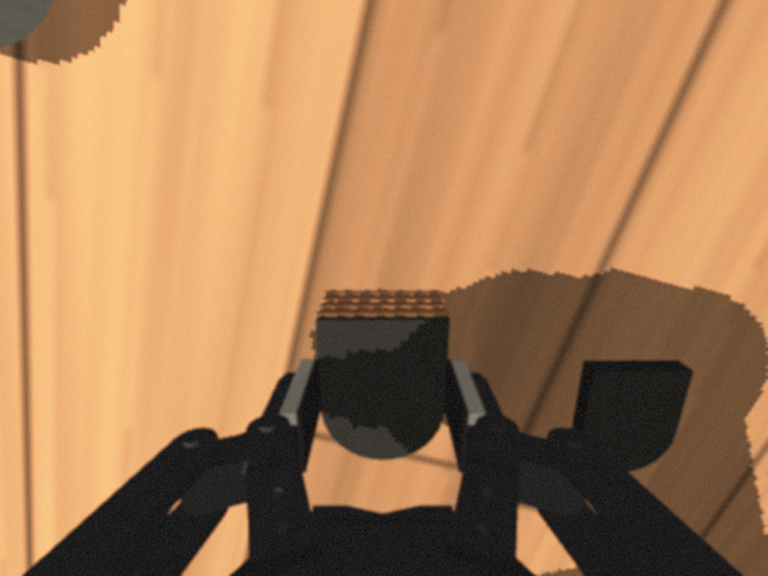

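Grip holds at 48.5 mm. I'll lift and carry it over the jig.

play_rows:
  plan:
    - {"x": 0,"y": 0,"z": -20,"rx": 0,"ry": 0,"rz": 0,"fingers": 1}
    - {"x": 0,"y": 0,"z": -50,"rx": 0,"ry": 0,"rz": 0,"fingers": 1}
    - {"x": 0,"y": 0,"z": -85,"rx": 0,"ry": 0,"rz": 0,"fingers": 1}
    - {"x": 10,"y": 0,"z": -120,"rx": 0,"ry": 0,"rz": 0,"fingers": 1}
    - {"x": 30,"y": 3,"z": -150,"rx": 0,"ry": 0,"rz": 4,"fingers": 1}
    - {"x": 60,"y": 6,"z": -175,"rx": 0,"ry": 0,"rz": 8,"fingers": 1}
    - {"x": 95,"y": 10,"z": -190,"rx": 0,"ry": 0,"rz": 12,"fingers": 1}
    - {"x": 130,"y": 20,"z": -205,"rx": 0,"ry": 0,"rz": 16,"fingers": 1}
    - {"x": 165,"y": 40,"z": -210,"rx": 0,"ry": 0,"rz": 20,"fingers": 1}
    - {"x": 200,"y": 60,"z": -215,"rx": 0,"ry": 0,"rz": 24,"fingers": 1}
    - {"x": 235,"y": 80,"z": -215,"rx": 0,"ry": 0,"rz": 28,"fingers": 1}
    - {"x": 270,"y": 100,"z": -215,"rx": 0,"ry": 0,"rz": 31,"fingers": 1}

```text
time_s: 4.93
ee_pos: [0.5727, -0.0468, 0.2203]
orientation: [[-0.278, -0.961, 0.003], [-0.961, 0.278, 0.003], [-0.004, -0.002, -1.0]]
contact_force: [0.9, 0.2, -0.5]
opening: 0.0487
```

```bash
python3 - <<'E'
from h import *
im,m=wsnap("w5");rel([.53,-.1,.22],yawdeg=-196.4)
cv2.imwrite("pics/w5b.png",cv2.resize(im,None,fx=1.5,fy=1.5,interpolation=cv2.INTER_CUBIC))
E
```

```text
pos [ 0.5703 -0.052   0.2203] yaw 163.55 open 0.0483 t 4.9833
shift [57.45 25.07  0.15] rot [-0.02  0.11 -0.05]
```

View pics/w5b.png

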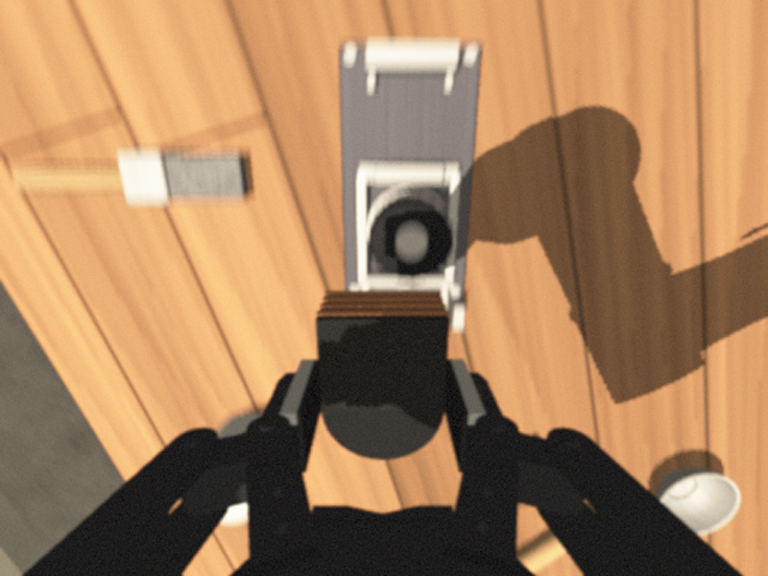

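play_rows:
  plan:
    - {"x": 25,"y": 15,"z": 0,"rx": 0,"ry": 0,"rz": 0,"fingers": 1}
    - {"x": 35,"y": 25,"z": 0,"rx": 0,"ry": 0,"rz": 0,"fingers": 1}
    - {"x": 35,"y": 25,"z": 0,"rx": 0,"ry": 0,"rz": 0,"fingers": 1}
    - {"x": 35,"y": 25,"z": 0,"rx": 0,"ry": 0,"rz": 0,"fingers": 1}
    - {"x": 35,"y": 25,"z": 0,"rx": 0,"ry": 0,"rz": 0,"fingers": 1}

```text
time_s: 5.4
ee_pos: [0.5368, -0.0782, 0.2205]
orientation: [[-0.283, -0.959, 0.002], [-0.959, 0.283, 0.002], [-0.002, -0.001, -1.0]]
contact_force: [-0.5, 0.8, -1.0]
opening: 0.048
```

```bash
python3 - <<'E'
from h import *
im,m=wsnap("w6");rel([.53,-.1,.22],yawdeg=-196.4)
cv2.imwrite("pics/w6b.png",cv2.resize(im[0:220,170:370],None,fx=3,fy=2.7,interpolation=cv2.INTER_CUBIC)) if 0 else cv2.imwrite("pics/w6b.png",cv2.resize(im[0:200,160:360],None,fx=3,fy=3,interpolation=cv2.INTER_CUBIC))
E
```

```text
pos [ 0.5369 -0.0779  0.2202] yaw 163.59 open 0.0479 t 5.45
shift [23.13  0.4   0.19] rot [-0.04  0.11 -0.01]
```

View pics/w6b.png

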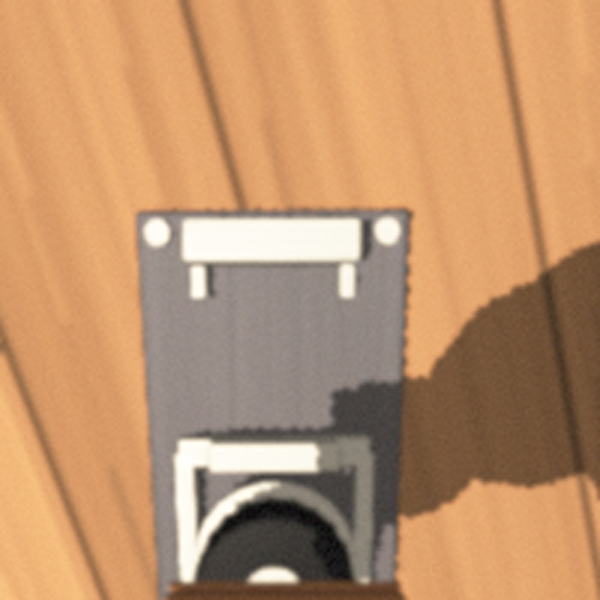

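The 3x crop shows the base plate corners at (137,212) and (411,211), and the anvil top at about (183..362, 217..247). The lips' inner sides are at x=208 and 340, with ends at y=299. The jaw's front edge is at y≈440. I'll fit the jig pose to these.

```bash
python3 - <<'E'
from h import *
from scipy.optimize import least_squares
im,m=wload("w6")
g=lambda u,v:((u+.5)/3-.5+160,(v+.5)/3-.5)
obs=[((58,-88,12),(137,212)),((-58,-88,12),(411,211)),((35,-82,40),(183,217)),((-35,-82,40),(362,219)),
((28,-53,22),(208,298)),((-28,-53,22),(340,298)),((34,-53,22),(191,298)),((-34,-53,22),(356,298))]
J=np.array([o[0] for o in obs])/1000.;U=np.array([g(*o[1]) for o in obs])
def W(p):
    c,s=np.cos(p[2]),np.sin(p[2]);return np.c_[p[0]+c*J[:,0]-s*J[:,1],p[1]+s*J[:,0]+c*J[:,1],J[:,2]]
f=lambda p:(proj(m,W(p))-U).ravel()
r=least_squares(f,[.53,-.11,np.radians(-16.4)]);p=r.x
print(p[:2].round(4),np.degrees(p[2]).round(2));print(r.fun.reshape(-1,2).round(2))
# local: per-feature
R=np.array([[np.cos(p[2]),-np.sin(p[2])],[np.sin(p[2]),np.cos(p[2])]])
for (v,z) in((247,.04),(263,.012),(440,.04),(432,.04)):
    q=atz(m,g(274,v),z)[:2]; print(v,(R.T@(q-p[:2])*1000).round(1))
print("knob",R@[0,.058]+p[:2],"nest+3",R@[0,-.031]+p[:2])
E
```

```text
[ 0.5335 -0.1135] -16.44
[[-0.82 -0.77]
 [ 0.65 -0.4 ]
 [-0.26  0.5 ]
 [ 0.45 -0.14]
 [-0.36  0.21]
 [ 0.18  0.24]
 [ 0.53  0.21]
 [-0.38  0.24]]
247 [ -0.4 -71.8]
263 [ -0.  -67.4]
440 [-0.2  3.2]
432 [-0.2 -0.2]
knob [ 0.54989191 -0.05783342] nest+3 [ 0.52469727 -0.14319284]
```

```bash
cat >> h.py <<'E'
def jig(p,yaw,l):
    a=np.radians(yaw);R=np.array([[np.cos(a),-np.sin(a)],[np.sin(a),np.cos(a)]]);return R@np.array(l)+p
E
python3 - <<'E'
from h import *
t=jig([.5335,-.1135],-16.44,[0,-.034]);print(t)
rel([*t,.075],yawdeg=180-16.44)
E
```

```text
[ 0.52387762 -0.14610997]
pos [ 0.5369 -0.0779  0.2202] yaw 163.59 open 0.0479 t 5.45
shift [ 69.38  -6.66 145.11] rot [-0.04  0.11  0.03]
```

play_rows:
  plan:
    - {"x": 30,"y": -3,"z": 10,"rx": 0,"ry": 0,"rz": 0,"fingers": 1}
    - {"x": 60,"y": -6,"z": 30,"rx": 0,"ry": 0.1,"rz": 0,"fingers": 1}
    - {"x": 69,"y": -6.7,"z": 60,"rx": 0,"ry": 0.1,"rz": 0,"fingers": 1}
    - {"x": 69.4,"y": -6.7,"z": 95,"rx": 0,"ry": 0.1,"rz": 0,"fingers": 1}
    - {"x": 69.4,"y": -6.7,"z": 125,"rx": 0,"ry": 0.1,"rz": 0,"fingers": 1}
    - {"x": 69.4,"y": -6.7,"z": 145,"rx": 0,"ry": 0.1,"rz": 0,"fingers": 1}
    - {"x": 69.4,"y": -6.7,"z": 145,"rx": 0,"ry": 0.1,"rz": 0,"fingers": 1}
    - {"x": 69.4,"y": -6.7,"z": 145,"rx": 0,"ry": 0.1,"rz": 0,"fingers": 1}

```text
time_s: 6.12
ee_pos: [0.5239, -0.1457, 0.0743]
orientation: [[-0.281, -0.96, -0.002], [-0.96, 0.281, -0.0], [0.001, 0.002, -1.0]]
contact_force: [0.6, -0.6, 0.3]
opening: 0.048
```

```bash
python3 - <<'E'
from h import *
im,m=wsnap("w7");t=jig([.5335,-.1135],-16.44,[0,-.034]);rel([*t,.075],yawdeg=180-16.44)
cv2.imwrite("pics/w7b.png",cv2.resize(im[130:330,130:380],None,fx=3,fy=3,interpolation=cv2.INTER_CUBIC))
E
```

```text
pos [ 0.525  -0.1458  0.0757] yaw 163.67 open 0.0483 t 6.1667
shift [0.65 1.   0.73] rot [-0.05 -0.01  0.11]
```

View pics/w7b.png

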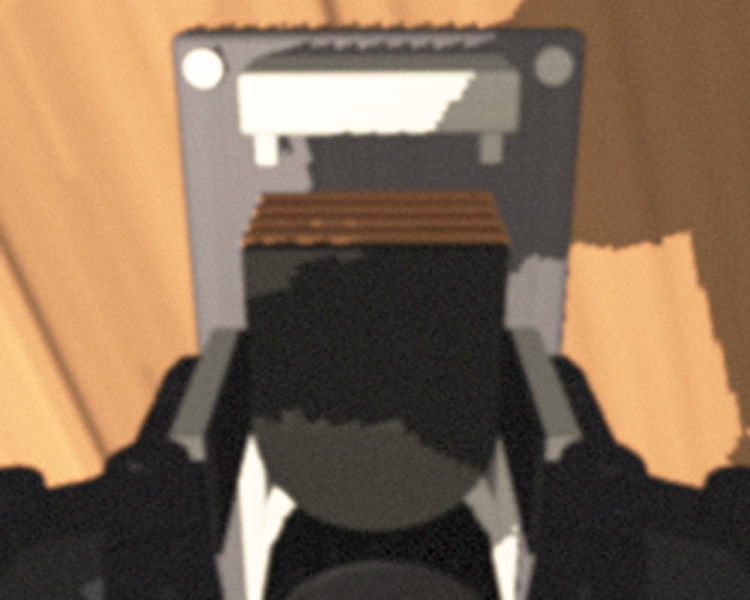

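```bash
python3 - <<'E'
from h import *
from scipy.optimize import least_squares
im,m=wload("w7")
g=lambda u,v:((u+.5)/3-.5+130,(v+.5)/3-.5+130)
obs=[((35,-66,40),(240,132)),((-35,-66,40),(519,132)),((35,-82,40),(241,72)),((-35,-82,40),(517,71)),
((28,-53,22),(278,165)),((-28,-53,22),(480,163)),((34,-53,22),(255,165)),((-34,-53,22),(503,163))]
J=np.array([o[0] for o in obs])/1000.;U=np.array([g(*o[1]) for o in obs])
def W(p):
    c,s=np.cos(p[2]),np.sin(p[2]);return np.c_[p[0]+c*J[:,0]-s*J[:,1],p[1]+s*J[:,0]+c*J[:,1],J[:,2]]
f=lambda p:(proj(m,W(p))-U).ravel()
r=least_squares(f,[.53,-.11,np.radians(-16.4)]);p=r.x
print(p[:2].round(4),np.degrees(p[2]).round(2));print(r.fun.reshape(-1,2).round(2))
R=np.array([[np.cos(p[2]),-np.sin(p[2])],[np.sin(p[2]),np.cos(p[2])]])
for (u,v,z) in((244,244,.102),(509,244,.102),(377,530,.102),(262,192,.070),(493,192,.070),(244,244,.104),(509,244,.104)):
    q=atz(m,g(u,v),z)[:2]; print(u,v,z,(R.T@(q-p[:2])*1000).round(1))
s=robot.sense();print("tcp in jig",R.T@(s["ee_pos"][:2]-p[:2])*1000)
E
```

```text
[ 0.5336 -0.1145] -16.07
[[-0.24  0.95]
 [ 0.13  0.51]
 [-1.86 -0.32]
 [ 1.97 -0.44]
 [-0.14 -0.29]
 [ 0.14  0.06]
 [ 0.28 -0.26]
 [-0.29  0.02]]
244 244 0.102 [ 24.7 -61.8]
509 244 0.102 [-22.8 -61.6]
377 530 0.102 [1.1 1.3]
262 192 0.07 [ 25.7 -60.9]
493 192 0.07 [-24.4 -60.7]
244 244 0.104 [ 24.3 -62.6]
509 244 0.104 [-22.4 -62.4]
tcp in jig [  0.46076797 -32.45130762]
```

play_rows:
  plan:
    - {"x": 1,"y": 0.7,"z": 15,"rx": 0,"ry": 0,"rz": 0.1,"fingers": 1}
    - {"x": 1,"y": 0.7,"z": 30,"rx": 0,"ry": 0,"rz": 0.1,"fingers": 1}
    - {"x": 1,"y": 0.7,"z": 42,"rx": 0,"ry": 0,"rz": 0.1,"fingers": 1}
    - {"x": 1,"y": 0.7,"z": 50,"rx": 0,"ry": 0,"rz": 0.1,"fingers": 1}
    - {"x": 1,"y": 0.7,"z": 53,"rx": 0,"ry": 0,"rz": 0.1,"fingers": 1}
    - {"x": 1,"y": 0.7,"z": 55,"rx": 0,"ry": 0,"rz": 0.1,"fingers": 1}
    - {"x": 1,"y": 0.7,"z": 55,"rx": 0,"ry": 0,"rz": 0.1,"fingers": 1}

```text
time_s: 6.75
ee_pos: [0.5249, -0.1465, 0.0214]
orientation: [[-0.282, -0.959, 0.002], [-0.959, 0.282, -0.001], [-0.0, -0.002, -1.0]]
contact_force: [-0.3, 0.4, -1.6]
opening: 0.0481
```

```bash
python3 - <<'E'
from h import *
im,m=wsnap("w8");t=jig([.5335,-.114],-16.3,[0,-.0335]);rel([*t,.0176],yawdeg=180-16.3);print(robot.sense()["contact_force"])
cv2.imwrite("pics/w8b.png",cv2.resize(im[130:330,130:380],None,fx=3,fy=3,interpolation=cv2.INTER_CUBIC))
E
```

```text
pos [ 0.5249 -0.1465  0.0216] yaw 163.59 open 0.0482 t 6.8
shift [-0.13  0.84  3.97] rot [-0.13  0.   -0.11]
[-0.25866183 -0.45458533 -0.44624333]
```

View pics/w8b.png

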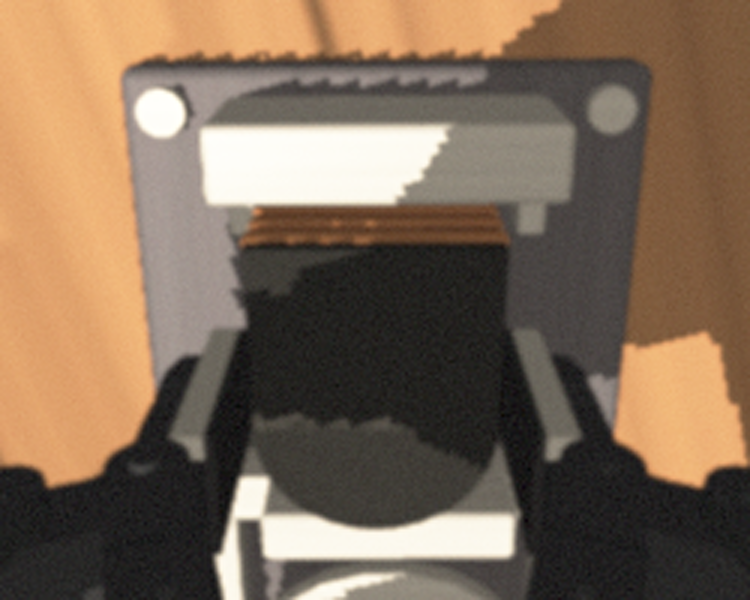

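```bash
python3 - <<'E'
from h import *
im,m=wload("w8")
g=lambda u,v:((u+.5)/3-.5+130,(v+.5)/3-.5+130)
a=np.radians(-16.3);R=np.array([[np.cos(a),-np.sin(a)],[np.sin(a),np.cos(a)]])
for n,u,v,z in(("anvL",205,204,.04),("anvR",571,204,.04),("lipRin",518,234,.022),("lipRout",545,234,.022),("heelL",244,246,.048),("heelR",508,246,.048),("heelend",377,527,.048),("jawL",262,515,.04),("jawR",516,515,.04),("plateL",130,80,.012),("plateR",648,80,.012),("TCPz", 0,0,.02)):
    q=atz(m,g(u,v),z)[:2]; print(n,(R.T@(q-[.5335,-.114])*1000).round(1))
E
```

```text
anvL [ 34.6 -67. ]
anvR [-34.2 -67. ]
lipRin [-28.  -53.8]
lipRout [-33.8 -53.8]
heelL [ 26.3 -61.8]
heelR [-21.4 -61.8]
heelend [2.3 0.6]
jawL [27.2  4.4]
jawR [-27.8   4.4]
plateL [ 54.9 -85.2]
plateR [-55.6 -85.1]
TCPz [  76.5 -102.7]
```

The heel is about 2.2 mm too far to jig +x and about 1 mm too far towards the jaw. I'll correct both and lower it.

play_rows:
  plan:
    - {"x": 0.8,"y": 2.2,"z": 0,"rx": 0,"ry": 0,"rz": 0,"fingers": 1}
    - {"x": 0.8,"y": 2.2,"z": 0,"rx": 0,"ry": 0,"rz": 0,"fingers": 1}
    - {"x": 0.8,"y": 2.2,"z": 1.5,"rx": 0,"ry": 0,"rz": 0,"fingers": 1}
    - {"x": 0.8,"y": 2.2,"z": 3,"rx": 0,"ry": 0,"rz": 0,"fingers": 1}
    - {"x": 0.8,"y": 2.2,"z": 3.8,"rx": 0,"ry": 0,"rz": 0,"fingers": 1}
    - {"x": 0.8,"y": 2.2,"z": 3.8,"rx": 0,"ry": 0,"rz": 0,"fingers": 1}

```text
time_s: 7.3
ee_pos: [0.5225, -0.1466, 0.0176]
orientation: [[-0.282, -0.959, 0.002], [-0.959, 0.282, -0.001], [-0.0, -0.002, -1.0]]
contact_force: [-0.3, -0.2, -0.5]
opening: 0.0481
```

```bash
python3 - <<'E'
from h import *
im,m=wsnap("w9");t=jig([.5335,-.114],-16.3,[0,-.0335]);rel([*t,.0176],yawdeg=180-16.3);print(robot.sense()["contact_force"])
cv2.imwrite("pics/w9b.png",cv2.resize(im[130:330,130:380],None,fx=3,fy=3,interpolation=cv2.INTER_CUBIC))
E
```

```text
pos [ 0.5225 -0.1466  0.0176] yaw 163.59 open 0.0482 t 7.35
shift [-0.94 -1.43  0.05] rot [-0.11 -0.   -0.11]
[ 0.99664192  0.72773475 -1.55096025]
```

View pics/w9b.png

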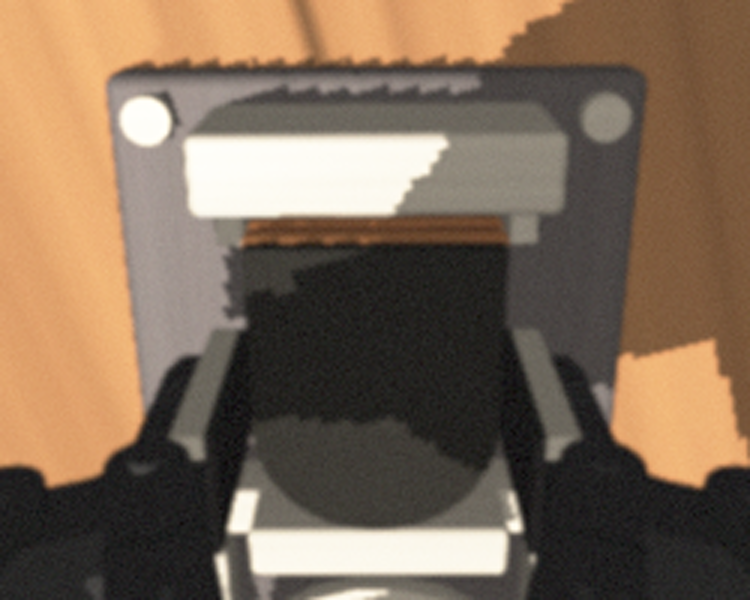

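play_rows:
  plan:
    - {"x": 0,"y": 0,"z": 0.7,"rx": 0,"ry": 0,"rz": 0,"fingers": 1}
    - {"x": 0,"y": 0,"z": 1.4,"rx": 0,"ry": 0,"rz": 0,"fingers": 1}
    - {"x": 0,"y": 0,"z": 1.4,"rx": 0,"ry": 0,"rz": 0,"fingers": 1}

```text
time_s: 7.6
ee_pos: [0.5226, -0.1467, 0.0175]
orientation: [[-0.282, -0.959, 0.002], [-0.959, 0.282, -0.001], [0.0, -0.002, -1.0]]
contact_force: [-5.8, 2.9, 14.3]
opening: 0.0483
```

Contact with the plate (14 N). I'll ease off, then release.

play_rows:
  plan:
    - {"x": 0,"y": 0,"z": -0.3,"rx": 0,"ry": 0,"rz": 0,"fingers": 1}
    - {"x": 0,"y": 0,"z": -0.3,"rx": 0,"ry": 0,"rz": 0,"fingers": 1}
    - {"x": 0,"y": 0,"z": 0,"rx": 0,"ry": 0,"rz": 0,"fingers": 0.5}
    - {"x": 0,"y": 0,"z": 0,"rx": 0,"ry": 0,"rz": 0,"fingers": 0}
    - {"x": 0,"y": 0,"z": 0,"rx": 0,"ry": 0,"rz": 0,"fingers": 0}
    - {"x": 0,"y": 0,"z": 0,"rx": 0,"ry": 0,"rz": 0,"fingers": 0}
    - {"x": 0,"y": 0,"z": 0,"rx": 0,"ry": 0,"rz": 0,"fingers": 0}
    - {"x": 0,"y": 0,"z": 0,"rx": 0,"ry": 0,"rz": 0,"fingers": 0}

```text
time_s: 8.27
ee_pos: [0.5225, -0.1467, 0.0174]
orientation: [[-0.282, -0.959, 0.002], [-0.959, 0.282, -0.001], [0.0, -0.002, -1.0]]
contact_force: [0.3, 0.5, -0.5]
opening: 0.0854
```

```bash
python3 - <<'E'
from h import *
im,m=wsnap("w10");print(robot.sense()["contact_force"],robot.sense()["opening"])
cv2.imwrite("pics/w10b.png",cv2.resize(im[130:330,130:380],None,fx=3,fy=3,interpolation=cv2.INTER_CUBIC))
E
```

```text
[-0.13885587 -0.98042094  0.15848004] 0.08562604931626007
```

View pics/w10b.png

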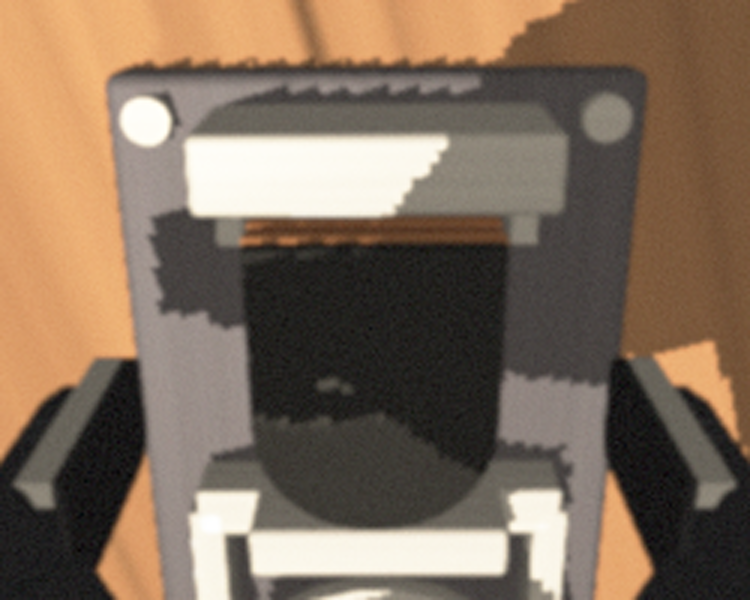

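The heel rests in the nest between the lips with the fingers clear. I'll rise and move over the knob.

play_rows:
  plan:
    - {"x": 0,"y": 0,"z": -15,"rx": 0,"ry": 0,"rz": 0,"fingers": 0}
    - {"x": 0,"y": 0,"z": -45,"rx": 0,"ry": 0,"rz": 0,"fingers": 0}
    - {"x": 0,"y": 0,"z": -80,"rx": 0,"ry": 0,"rz": 0,"fingers": 0}
    - {"x": -5,"y": 0,"z": -115,"rx": 0,"ry": 0,"rz": 0,"fingers": 0}
    - {"x": -30,"y": 0,"z": -140,"rx": 0,"ry": 0,"rz": 0,"fingers": 0}
    - {"x": -60,"y": -1,"z": -150,"rx": 0,"ry": 0,"rz": 0,"fingers": 0}
    - {"x": -85,"y": -2,"z": -150,"rx": 0,"ry": 0,"rz": 0,"fingers": 0}
    - {"x": -92,"y": -2,"z": -150,"rx": 0,"ry": 0,"rz": 0,"fingers": 0}
    - {"x": -92,"y": -2,"z": -150,"rx": 0,"ry": 0,"rz": 0,"fingers": 0}
    - {"x": -92,"y": -2,"z": -150,"rx": 0,"ry": 0,"rz": 0,"fingers": 0}

```text
time_s: 9.15
ee_pos: [0.5497, -0.0587, 0.167]
orientation: [[-0.281, -0.96, 0.001], [-0.96, 0.281, -0.001], [0.001, -0.001, -1.0]]
contact_force: [-0.3, -0.6, 0.0]
opening: 0.0856
```

```bash
python3 - <<'E'
from h import *
im,m=wsnap("w11");t=jig([.5335,-.114],-16.3,[0,.058]);rel([*t,.12],yawdeg=180-16.3);print(robot.sense()["joint_pos"])
cv2.imwrite("pics/w11b.png",cv2.resize(im[20:270,150:370],None,fx=2.4,fy=2.4,interpolation=cv2.INTER_CUBIC))
E
```

```text
pos [ 0.5495 -0.0592  0.1669] yaw 163.64 open 0.0856 t 9.2
shift [-0.93  0.05 46.89] rot [-0.07 -0.05 -0.06]
[ 14.21509093  10.9901477  -18.61513546   0.08606426 -60.35815019
 -30.62001991]
```

View pics/w11b.png

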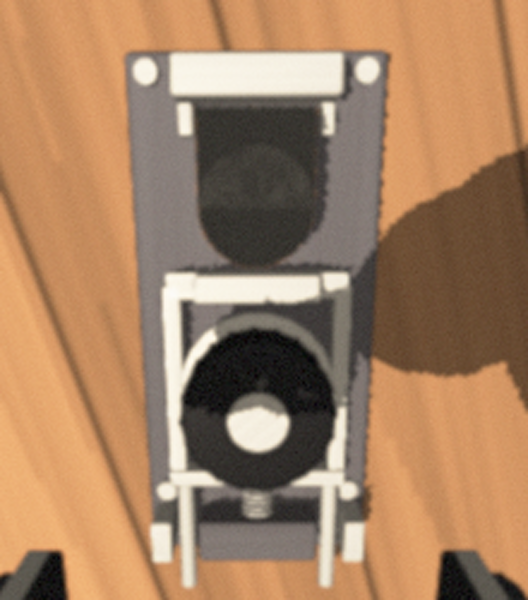

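```bash
python3 - <<'E'
from h import *
im,m=wload("w11")
g=lambda u,v:((u+.5)/2.4-.5+150,(v+.5)/2.4-.5+20)
a=np.radians(-16.3);R=np.array([[np.cos(a),-np.sin(a)],[np.sin(a),np.cos(a)]])
for n,u,v,z in(("disc",258,422,.085),("L",182,412,.084),("R",335,412,.084),("bot",258,490,.084),("anvL",171,95,.04),("anvR",345,95,.04),("heelend",255,265,.044),("jawL",165,287,.04),("jawR",349,287,.04),("heL",197,110,.044),("heR",326,110,.044)):
    q=atz(m,g(u,v),z)[:2]; print(n,(R.T@(q-[.5335,-.114])*1000).round(1),q.round(4))
s=robot.sense();print("tcp",R.T@(s["ee_pos"][:2]-[.5335,-.114])*1000)
E
```

```text
disc [-0.5 57.4] [ 0.5492 -0.0588]
L [29.8 53.6] [ 0.5771 -0.071 ]
R [-31.1  53.5] [ 0.5187 -0.0539]
bot [-0.6 87.6] [ 0.5575 -0.0298]
anvL [ 34.6 -66.2] [ 0.5481 -0.1872]
anvR [-35.4 -66.2] [ 0.4809 -0.1676]
heelend [0.7 0.2] [ 0.5342 -0.114 ]
jawL [40.3 10. ] [ 0.575  -0.1157]
jawR [-40.7  10. ] [ 0.4972 -0.093 ]
heL [ 23.9 -60.2] [ 0.5396 -0.1785]
heR [-27.6 -60.2] [ 0.4901 -0.1641]
tcp [-9.68258853e-03  5.71081626e+01]
```

The knob axis measures (0.5492, -0.0587), within 1 mm of the TCP. I'll descend around the knob.

play_rows:
  plan:
    - {"x": -0.6,"y": 0.3,"z": 30,"rx": 0,"ry": 0,"rz": 0,"fingers": 0}
    - {"x": -0.6,"y": 0.3,"z": 60,"rx": 0,"ry": 0,"rz": 0,"fingers": 0}
    - {"x": -0.6,"y": 0.3,"z": 90,"rx": 0,"ry": 0,"rz": 0,"fingers": 0}
    - {"x": -0.6,"y": 0.3,"z": 110,"rx": 0,"ry": 0,"rz": 0,"fingers": 0}
    - {"x": -0.6,"y": 0.3,"z": 120,"rx": 0,"ry": 0,"rz": 0,"fingers": 0}
    - {"x": -0.6,"y": 0.3,"z": 120,"rx": 0,"ry": 0,"rz": 0,"fingers": 0}
    - {"x": -0.6,"y": 0.3,"z": 120,"rx": 0,"ry": 0,"rz": 0,"fingers": 0}

```text
time_s: 9.78
ee_pos: [0.5496, -0.0593, 0.0471]
orientation: [[-0.282, -0.959, 0.0], [-0.959, 0.282, -0.002], [0.001, -0.001, -1.0]]
contact_force: [0.8, -1.4, 1.2]
opening: 0.0855
```

```bash
python3 - <<'E'
from h import *
im,m=wsnap("w12");rel([.5493,-.0586,.0465],yawdeg=180-16.3);s=robot.sense();print(s["contact_force"],s["torque"])
cv2.imwrite("pics/w12b.png",cv2.resize(im,None,fx=1.5,fy=1.5,interpolation=cv2.INTER_CUBIC))
E
```

```text
pos [ 0.5503 -0.0591  0.0479] yaw 163.62 open 0.0856 t 9.8333
shift [-0.16  1.06  1.39] rot [-0.13 -0.04 -0.08]
[-0.76585056  0.99953484  0.08871782] [ 0.07563758 -0.00943077 -0.00363053]
```

View pics/w12b.png

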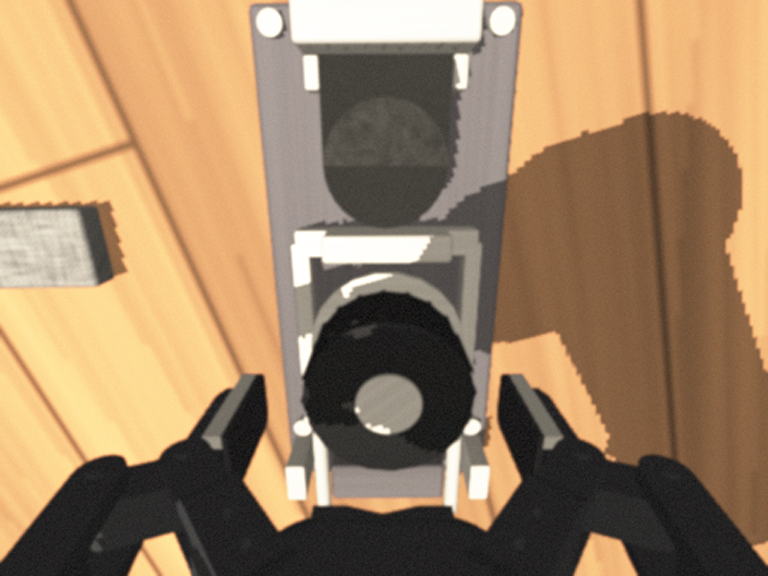

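play_rows:
  plan:
    - {"x": 0,"y": 1.2,"z": 1,"rx": 0,"ry": 0,"rz": 0,"fingers": 0}
    - {"x": 0,"y": 1.2,"z": 1,"rx": 0,"ry": 0,"rz": 0,"fingers": 0.5}
    - {"x": 0,"y": 1.2,"z": 1,"rx": 0,"ry": 0,"rz": 0,"fingers": 1}
    - {"x": 0,"y": 1.2,"z": 1,"rx": 0,"ry": 0,"rz": 0,"fingers": 1}
    - {"x": 0,"y": 1.2,"z": 1,"rx": 0,"ry": 0,"rz": 0,"fingers": 1}
    - {"x": 0,"y": 1.2,"z": 1,"rx": 0,"ry": 0,"rz": 0,"fingers": 1}
  squeeze: 45

```text
time_s: 10.33
ee_pos: [0.5487, -0.0586, 0.0483]
orientation: [[-0.282, -0.96, 0.002], [-0.96, 0.282, -0.001], [0.0, -0.003, -1.0]]
contact_force: [-6.3, 2.3, 10.3]
opening: 0.0621
```

```bash
cat >> h.py <<'E'
def st(name=None):
    s=robot.sense();R=s["orientation"];print("t",round(s["time_s"],2),"pos",s["ee_pos"].round(4),"yaw",np.degrees(np.arctan2(R[1,1],R[0,1])).round(2),"F",s["contact_force"].round(1),"M",s["torque"].round(3),"open",round(s["opening"],4))
    if name:
        im,m=wsnap(name);cv2.imwrite(f"pics/{name}b.png",cv2.resize(im,None,fx=1.5,fy=1.5,interpolation=cv2.INTER_CUBIC))
E
python3 -c "
from h import *
st('k0');st()"
```

```text
t 10.33 pos [ 0.5487 -0.0586  0.0483] yaw 163.64 F [-6.3  2.3 10.3] M [0.652 2.032 0.016] open 0.0621
t 10.38 pos [ 0.5487 -0.0586  0.0483] yaw 163.64 F [-6.3  1.7 10.4] M [0.701 2.021 0.008] open 0.0619
```

View pics/k0b.png

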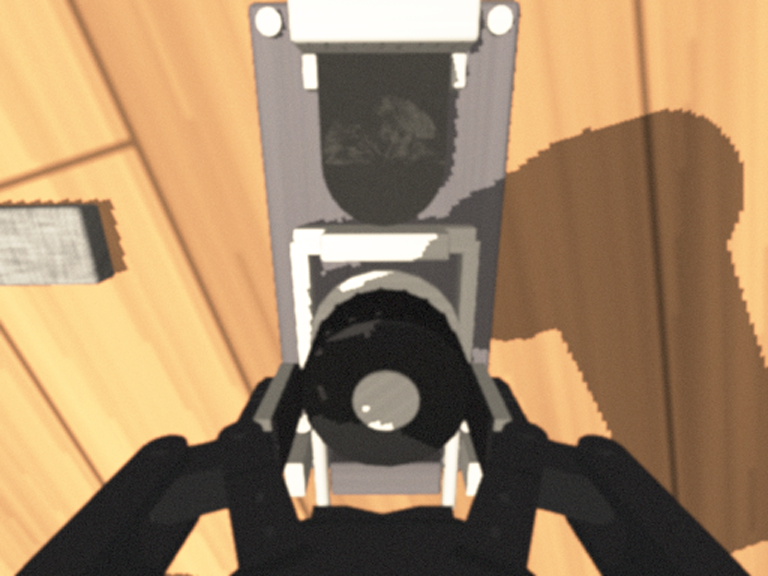

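Gripped: opening 62 mm and yaw moment about 0. I'll turn 14° clockwise (positive rz), below the 20° minimum, then take smaller steps.

play_rows:
  plan:
    - {"x": 0,"y": 0,"z": 0,"rx": 0,"ry": 0,"rz": 3,"fingers": 1}
    - {"x": 0,"y": 0,"z": 0,"rx": 0,"ry": 0,"rz": 6,"fingers": 1}
    - {"x": 0,"y": 0,"z": 0,"rx": 0,"ry": 0,"rz": 10,"fingers": 1}
    - {"x": 0,"y": 0,"z": 0,"rx": 0,"ry": 0,"rz": 14,"fingers": 1}
    - {"x": 0,"y": 0,"z": 0,"rx": 0,"ry": 0,"rz": 14,"fingers": 1}

```text
time_s: 10.8
ee_pos: [0.5483, -0.0586, 0.0486]
orientation: [[-0.508, -0.862, 0.002], [-0.862, 0.508, -0.001], [-0.0, -0.002, -1.0]]
contact_force: [-1.8, 0.3, 0.2]
opening: 0.0618
```

```bash
python3 -c "
from h import *
st('k1');st()"
```

```text
t 10.8 pos [ 0.5483 -0.0586  0.0486] yaw 149.49 F [-1.8  0.3  0.2] M [-0.315  0.399  0.118] open 0.0618
t 10.85 pos [ 0.5484 -0.0586  0.0486] yaw 149.72 F [-2.3 -0.2 -0.2] M [-0.175  0.514  0.106] open 0.0617
```

View pics/k1b.png

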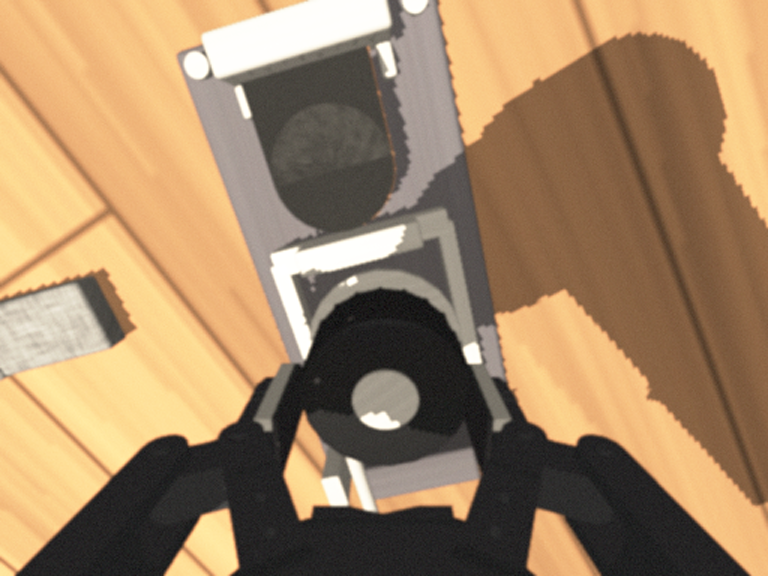

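play_rows:
  plan:
    - {"x": 0,"y": 0,"z": 0,"rx": 0,"ry": 0,"rz": 2,"fingers": 1}
    - {"x": 0,"y": 0,"z": 0,"rx": 0,"ry": 0,"rz": 3,"fingers": 1}
    - {"x": 0,"y": 0,"z": 0,"rx": 0,"ry": 0,"rz": 3,"fingers": 1}

```text
time_s: 11.1
ee_pos: [0.5482, -0.0586, 0.0487]
orientation: [[-0.548, -0.837, 0.002], [-0.837, 0.548, -0.001], [-0.0, -0.002, -1.0]]
contact_force: [-2.1, -0.9, -1.7]
opening: 0.0615
```

```bash
cat >> h.py <<'E'
def rect(im,m,z=.04,sc=4,x=(-50,50),y=(-85,35)):
    U=[];V=[]
    for a,b in((x[0],y[0]),(x[1],y[0]),(x[1],y[1]),(x[0],y[1])):
        w=jig([.5335,-.114],-16.3,[a/1000,b/1000]);U.append(proj(m,[*w,z])[0]);V.append([(a-x[0])*sc,(b-y[0])*sc])
    H=cv2.getPerspectiveTransform(np.float32(U),np.float32(V));return cv2.warpPerspective(im,H,((x[1]-x[0])*sc,(y[1]-y[0])*sc))
def step(name,ref='k0'):
    st(); im,m=wsnap(name); st()
    a=rect(*wload(ref));b=rect(im,m); cv2.imwrite(f"pics/{name}r.png",np.hstack([a,b])[:, :800])
E
python3 -c "
from h import *
step('k2')"
```

```text
t 11.1 pos [ 0.5482 -0.0586  0.0487] yaw 146.79 F [-2.1 -0.9 -1.7] M [-0.492  0.106  0.376] open 0.0615
t 11.15 pos [ 0.5482 -0.0586  0.0487] yaw 146.82 F [-2.  -0.1 -1.7] M [-0.46   0.082  0.324] open 0.0613
```

View pics/k2r.png

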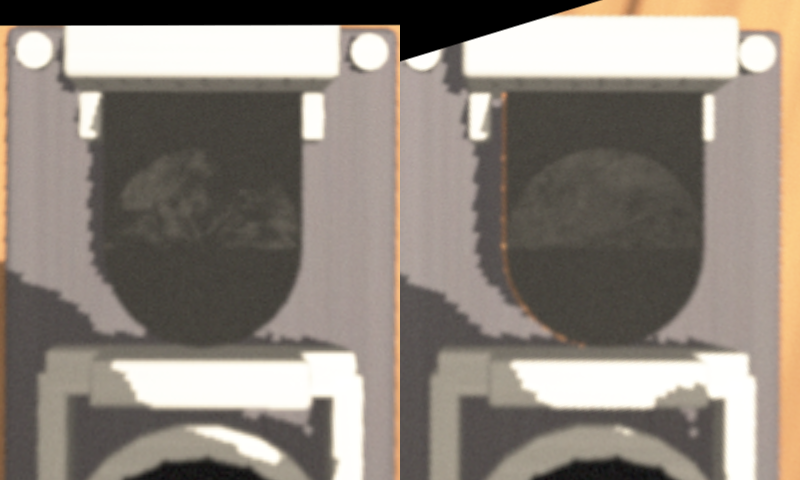

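play_rows:
  plan:
    - {"x": 0,"y": 0,"z": 0,"rx": 0,"ry": 0,"rz": 2,"fingers": 1}
    - {"x": 0,"y": 0,"z": 0,"rx": 0,"ry": 0,"rz": 3,"fingers": 1}
    - {"x": 0,"y": 0,"z": 0,"rx": 0,"ry": 0,"rz": 3,"fingers": 1}

```text
time_s: 11.4
ee_pos: [0.5482, -0.0586, 0.0487]
orientation: [[-0.59, -0.807, 0.002], [-0.807, 0.59, -0.001], [-0.0, -0.002, -1.0]]
contact_force: [-1.7, 0.0, -2.9]
opening: 0.0617
```

```bash
python3 -c "
from h import *
step('k3')"
```

```text
t 11.4 pos [ 0.5482 -0.0586  0.0487] yaw 143.84 F [-1.7  0.  -2.9] M [-0.488  0.031  0.248] open 0.0617
t 11.45 pos [ 0.5482 -0.0586  0.0487] yaw 143.89 F [-1.2 -0.3 -2.2] M [-0.492  0.019  0.242] open 0.0618
```

View pics/k3r.png

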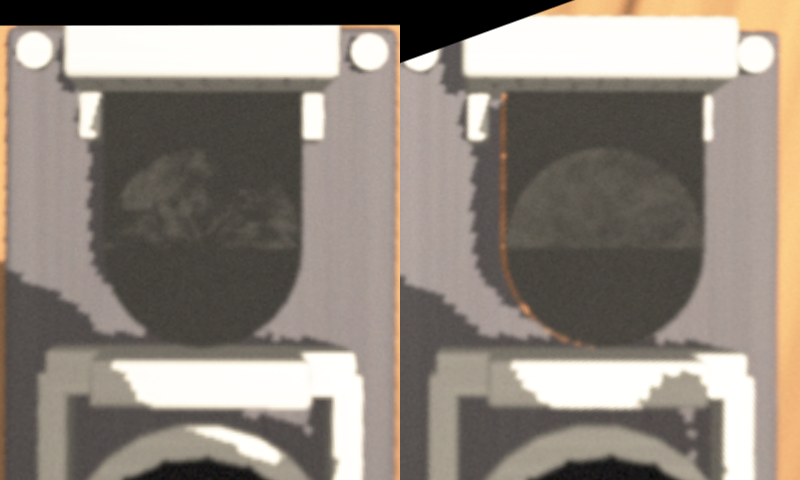

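play_rows:
  plan:
    - {"x": 0,"y": 0,"z": 0,"rx": 0,"ry": 0,"rz": 2,"fingers": 1}
    - {"x": 0,"y": 0,"z": 0,"rx": 0,"ry": 0,"rz": 3,"fingers": 1}
    - {"x": 0,"y": 0,"z": 0,"rx": 0,"ry": 0,"rz": 3,"fingers": 1}

```text
time_s: 11.7
ee_pos: [0.5481, -0.0586, 0.0487]
orientation: [[-0.631, -0.776, 0.002], [-0.776, 0.631, -0.001], [-0.0, -0.002, -1.0]]
contact_force: [-1.8, -0.2, -2.5]
opening: 0.0622
```

```bash
cat >> h.py <<'E'
def jaw(name):
    b=cv2.cvtColor(rect(*wload(name)),cv2.COLOR_BGR2GRAY).astype(float)
    p=cv2.GaussianBlur(b,(5,5),0)[:,150:240].mean(1);d=np.diff(p)[280:395];i=d.argmax();print(name,"jaw edge mm",(i+280)/4-85,"grad",d[i].round(1))
_s=step
def step(name,ref='k0'):
    _s(name,ref);jaw(name)
E
python3 -c "
from h import *
for n in('k0','k1','k2','k3'):jaw(n)
step('k4')"
```

```text
k0 jaw edge mm 5.0 grad 22.7
k1 jaw edge mm 4.75 grad 22.5
k2 jaw edge mm 4.75 grad 22.8
k3 jaw edge mm 5.0 grad 22.9
t 11.7 pos [ 0.5481 -0.0586  0.0487] yaw 140.9 F [-1.8 -0.2 -2.5] M [-0.456  0.127  0.246] open 0.0622
t 11.75 pos [ 0.5481 -0.0586  0.0487] yaw 140.95 F [-1.9  0.4 -2.4] M [-0.526  0.066  0.285] open 0.0616
k4 jaw edge mm 4.75 grad 22.9
```

The detector works: the jaw is still open and drag is about 0.27 N·m. Continuing.

play_rows:
  plan:
    - {"x": 0,"y": 0,"z": 0,"rx": 0,"ry": 0,"rz": 2,"fingers": 1}
    - {"x": 0,"y": 0,"z": 0,"rx": 0,"ry": 0,"rz": 3,"fingers": 1}
    - {"x": 0,"y": 0,"z": 0,"rx": 0,"ry": 0,"rz": 3,"fingers": 1}

```text
time_s: 12.0
ee_pos: [0.5481, -0.0586, 0.0486]
orientation: [[-0.67, -0.742, 0.002], [-0.742, 0.67, -0.001], [-0.0, -0.002, -1.0]]
contact_force: [-2.4, -0.2, -1.8]
opening: 0.0616
```

```bash
python3 -c "
from h import *
step('k5')"
```

```text
t 12.0 pos [ 0.5481 -0.0586  0.0486] yaw 137.94 F [-2.4 -0.2 -1.8] M [-0.555  0.127  0.148] open 0.0616
t 12.05 pos [ 0.5481 -0.0586  0.0487] yaw 138.0 F [-1.9 -0.9 -1.8] M [-0.569  0.136  0.153] open 0.0614
k5 jaw edge mm 4.75 grad 23.2
```

play_rows:
  plan:
    - {"x": 0,"y": 0,"z": 0,"rx": 0,"ry": 0,"rz": 1,"fingers": 1}
    - {"x": 0,"y": 0,"z": 0,"rx": 0,"ry": 0,"rz": 2,"fingers": 1}
    - {"x": 0,"y": 0,"z": 0,"rx": 0,"ry": 0,"rz": 2,"fingers": 1}

```text
time_s: 12.3
ee_pos: [0.5481, -0.0586, 0.0487]
orientation: [[-0.696, -0.718, 0.002], [-0.718, 0.696, -0.001], [-0.0, -0.002, -1.0]]
contact_force: [-1.8, -0.1, -1.8]
opening: 0.0623
```

```bash
python3 -c "
from h import *
step('k6')"
```

```text
t 12.3 pos [ 0.5481 -0.0586  0.0487] yaw 135.91 F [-1.8 -0.1 -1.8] M [-0.542  0.119  0.109] open 0.0623
t 12.35 pos [ 0.5481 -0.0586  0.0486] yaw 135.98 F [-1.3 -1.1 -2.4] M [-0.509  0.201  0.046] open 0.0616
k6 jaw edge mm 4.5 grad 22.6
```

View pics/k6r.png

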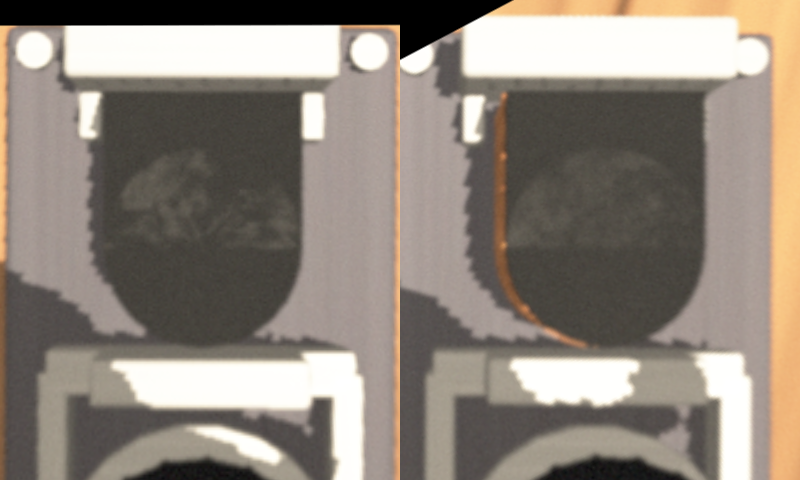

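play_rows:
  plan:
    - {"x": 0,"y": 0,"z": 0,"rx": 0,"ry": 0,"rz": 1,"fingers": 1}
    - {"x": 0,"y": 0,"z": 0,"rx": 0,"ry": 0,"rz": 2,"fingers": 1}
    - {"x": 0,"y": 0,"z": 0,"rx": 0,"ry": 0,"rz": 2,"fingers": 1}

```text
time_s: 12.6
ee_pos: [0.5481, -0.0587, 0.0486]
orientation: [[-0.721, -0.693, 0.002], [-0.693, 0.721, -0.001], [-0.0, -0.002, -1.0]]
contact_force: [-1.9, -0.2, -1.8]
opening: 0.0618
```

```bash
python3 -c "
from h import *
step('k7')"
```

```text
t 12.6 pos [ 0.5481 -0.0587  0.0486] yaw 133.88 F [-1.9 -0.2 -1.8] M [-0.502  0.224  0.111] open 0.0618
t 12.65 pos [ 0.5481 -0.0587  0.0487] yaw 133.95 F [-1.4 -0.3 -2.1] M [-0.535  0.209  0.075] open 0.0618
k7 jaw edge mm 4.0 grad 20.8
```

The jaw edge has started to move (5.0 to 4.0 mm) and torque has fallen. Small steps from here.

play_rows:
  plan:
    - {"x": 0,"y": 0,"z": 0,"rx": 0,"ry": 0,"rz": 1,"fingers": 1}
    - {"x": 0,"y": 0,"z": 0,"rx": 0,"ry": 0,"rz": 2,"fingers": 1}
    - {"x": 0,"y": 0,"z": 0,"rx": 0,"ry": 0,"rz": 2,"fingers": 1}

```text
time_s: 12.9
ee_pos: [0.5481, -0.0587, 0.0487]
orientation: [[-0.745, -0.667, 0.002], [-0.667, 0.745, -0.001], [-0.001, -0.002, -1.0]]
contact_force: [-0.7, -0.2, -1.7]
opening: 0.0617
```

```bash
python3 -c "
from h import *
step('k8')"
```

```text
t 12.9 pos [ 0.5481 -0.0587  0.0487] yaw 131.84 F [-0.7 -0.2 -1.7] M [-0.576  0.187 -0.087] open 0.0617
t 12.95 pos [ 0.5482 -0.0586  0.0487] yaw 131.9 F [-1.4 -0.3 -1.7] M [-0.555  0.126 -0.146] open 0.0621
k8 jaw edge mm 2.0 grad 21.0
```

View pics/k8r.png

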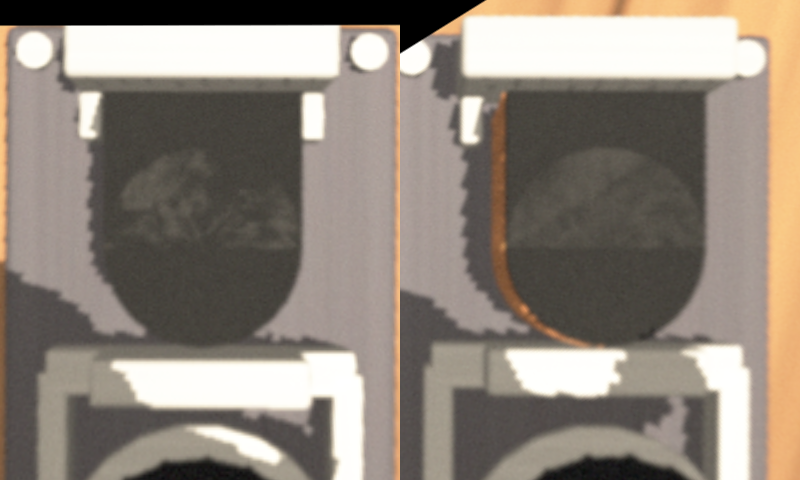

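play_rows:
  plan:
    - {"x": 0,"y": 0,"z": 0,"rx": 0,"ry": 0,"rz": 1,"fingers": 1}
    - {"x": 0,"y": 0,"z": 0,"rx": 0,"ry": 0,"rz": 2,"fingers": 1}
    - {"x": 0,"y": 0,"z": 0,"rx": 0,"ry": 0,"rz": 2,"fingers": 1}

```text
time_s: 13.2
ee_pos: [0.5483, -0.0585, 0.0487]
orientation: [[-0.768, -0.64, 0.002], [-0.64, 0.768, -0.001], [-0.001, -0.002, -1.0]]
contact_force: [-0.7, 0.6, -2.2]
opening: 0.0619
```

```bash
python3 -c "
from h import *
step('k9')"
```

```text
t 13.2 pos [ 0.5483 -0.0585  0.0487] yaw 129.81 F [-0.7  0.6 -2.2] M [-0.214  0.046 -0.108] open 0.0619
t 13.25 pos [ 0.5483 -0.0585  0.0486] yaw 129.87 F [-1.4  1.2 -2.3] M [-0.185  0.032 -0.14 ] open 0.0615
k9 jaw edge mm -2.5 grad 21.6
```

View pics/k9r.png

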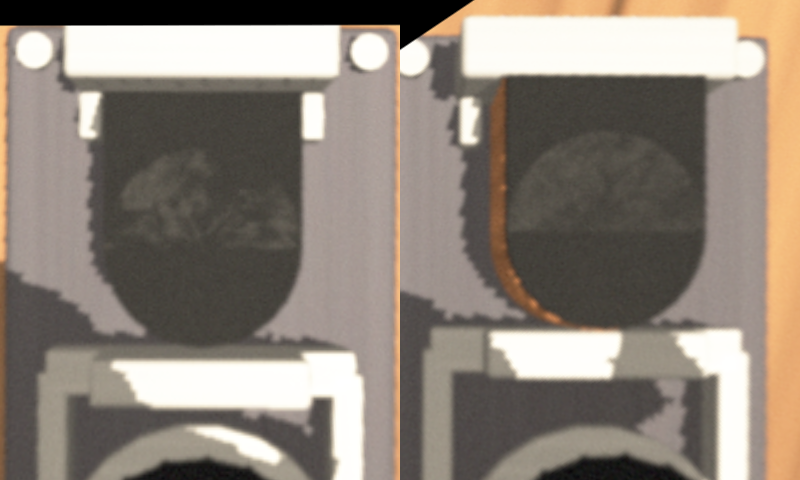

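The jaw has closed about 7.5 mm and the heel is against the anvil. The moment is slightly negative, so we're clear of the wall. I'll give one tiny 1.5° step to make sure the follower is off the flank, then stop.

play_rows:
  plan:
    - {"x": 0,"y": 0,"z": 0,"rx": 0,"ry": 0,"rz": 1,"fingers": 1}
    - {"x": 0,"y": 0,"z": 0,"rx": 0,"ry": 0,"rz": 1.5,"fingers": 1}
    - {"x": 0,"y": 0,"z": 0,"rx": 0,"ry": 0,"rz": 1.5,"fingers": 1}

```text
time_s: 13.5
ee_pos: [0.5482, -0.0585, 0.0486]
orientation: [[-0.784, -0.62, 0.002], [-0.62, 0.784, -0.001], [-0.001, -0.002, -1.0]]
contact_force: [-1.9, 0.3, -1.1]
opening: 0.0614
```

```bash
python3 -c "
from h import *
step('k10')"
```

```text
t 13.5 pos [ 0.5482 -0.0585  0.0486] yaw 128.33 F [-1.9  0.3 -1.1] M [-0.392  0.226  0.025] open 0.0614
t 13.55 pos [ 0.5482 -0.0585  0.0486] yaw 128.37 F [-2.2  0.3 -2. ] M [-0.405  0.26  -0.041] open 0.0618
k10 jaw edge mm -2.5 grad 19.9
```

The jaw hasn't moved and the moment is about 0, so the jaw sits on the heel. Releasing and retreating upward.

play_rows:
  plan:
    - {"x": 0,"y": 0,"z": 0,"rx": 0,"ry": 0,"rz": 0,"fingers": 0}
    - {"x": 0,"y": 0,"z": 0,"rx": 0,"ry": 0,"rz": 0,"fingers": 0}
    - {"x": 0,"y": 0,"z": 0,"rx": 0,"ry": 0,"rz": 0,"fingers": 0}
    - {"x": 0,"y": 0,"z": 0,"rx": 0,"ry": 0,"rz": 0,"fingers": 0}
    - {"x": 0,"y": 0,"z": -10,"rx": 0,"ry": 0,"rz": 0,"fingers": 0}
    - {"x": 0,"y": 0,"z": -30,"rx": 0,"ry": 0,"rz": 0,"fingers": 0}
    - {"x": 0,"y": 0,"z": -60,"rx": 0,"ry": 0,"rz": 0,"fingers": 0}
    - {"x": 0,"y": 0,"z": -90,"rx": 0,"ry": 0,"rz": 0,"fingers": 0}
    - {"x": 0,"y": 0,"z": -120,"rx": 0,"ry": 0,"rz": 0,"fingers": 0}
    - {"x": 0,"y": 0,"z": -120,"rx": 0,"ry": 0,"rz": 0,"fingers": 0}
    - {"x": 0,"y": 0,"z": -120,"rx": 0,"ry": 0,"rz": 0,"fingers": 0}

```text
time_s: 14.47
ee_pos: [0.5494, -0.0582, 0.1717]
orientation: [[-0.784, -0.621, 0.007], [-0.621, 0.784, 0.0], [-0.006, -0.004, -1.0]]
contact_force: [-0.5, -1.0, 0.3]
opening: 0.0854
```

```bash
python3 -c "
from h import *
step('k11')
cv2.imwrite('pics/end_top.png',robot.get_image('top')[:,:,::-1])
a=cv2.imread('pics/a_top.png').astype(int);b=cv2.imread('pics/end_top.png').astype(int)
cv2.imwrite('pics/k11f.png',np.hstack([cv2.imread('pics/k11.png')]))
"
```

```text
t 14.47 pos [ 0.5494 -0.0582  0.1717] yaw 128.38 F [-0.5 -1.   0.3] M [ 0.009  0.092 -0.018] open 0.0854
t 14.52 pos [ 0.5483 -0.0582  0.1699] yaw 128.37 F [-0.8  0.5 -0.4] M [-0.039  0.034 -0.003] open 0.0856
k11 jaw edge mm -3.0 grad 7.4
```

View pics/k11r.png

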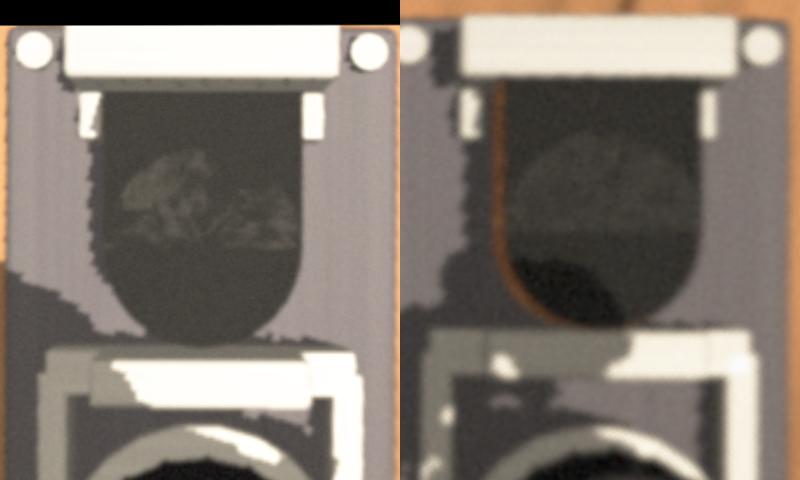

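View pics/end_top.png

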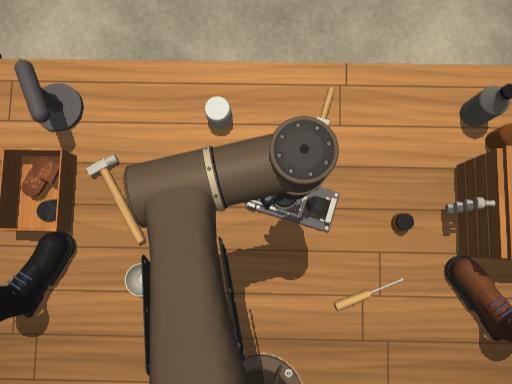

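The jaw is shut on the heel, the heel is centred against the anvil, and the bystanders in view haven't moved. Handing in.

```bash
python3 -c "
from bench import robot
print(robot.finish_job())"
```

```text
the job is handed in; nothing more can be done
None
```

The heel is clamped in the jig and the job is handed in, at about 14.6 s of the 72 s allowed; no verdict was reported.

- **Placing:** I gripped the heel across its flat sides and laid it in the nest with its flat side to the anvil. It was let go while the jaw was still open. A close view showed it about 2 mm off to one side, and I corrected that before setting it down.
- **Knob:** I turned it about 35° clockwise in steps of 3° or less, apart from a first 14° within the safe minimum. After each of those steps I checked the twisting moment and the jaw's position. The jaw edge then moved about 7.5 mm and stopped on the heel. I added one 1.5° step to make sure the follower was off the flank; the jaw did not move and the moment stayed near 0, so the knob never pressed on the notch wall. The highest moment seen was about 0.38 N·m, during the normal drag before the drop. I then let go and raised the gripper clear.
- **Last checks:** The heel sits against the anvil, centred between the lips to about 1 mm, with the jaw about 8 mm closed. The force on the gripper reads about zero.
- **Not checked:** The jaw's pressing force can't be measured directly; I infer it from the jaw stopping on the heel. In the final top view the arm covered the lift and parts of the brush, the bowl and the jig. The tin, jar, hammer and screwdriver had not moved.

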